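Set up the tape spindle on the desk carousel

ROBOT

A 6-joint arm with a two-finger parallel gripper is mounted at the origin on a cart in front of the work surface, level with it; the furniture and walls round the work are solid. World frame = base frame: x ahead of the robot, y to its left, z up, the work surface at z = 0. Lengths are in m, angles in rad, forces in N, time in s.
With the tool pointing down it reaches from about 0.325 to 0.9 m from the base axis. Payload 3.5 kg.
Tool frame: the origin (TCP) lies midway between the tips of the shut fingers; the grasp point (between the pads) lies 19 mm behind it; z points along the fingers, y is the direction in which the jaws open and shut (so a half turn about z gives the same grasp; the last joint's range is limited). The gripper opens to 85 mm and grips with 20 to 120 N. Pads are 22 mm wide; open, the fingers measure 114 mm over their backs; the gripper's body (76 mm by 85 mm) begins 54 mm behind the grasp point. The pads swing forward as they close: fully open they stand 13 mm farther back than shut.
Start: joints at [1.083, 0.276, -0.026, 1.268, 0, 1.467], TCP at [0.235, 0.579, 0.231] pointing down, gripper open.
Joint ranges: [-3.12, 3.12], [-0.85, 1.88], [-1.08, 1.24], [-1.95, 2.15], [-1.57, 1.53], [-3.14, 3.14]. Speed limits (rad/s): [2.57, 2.57, 3.14, 3.14, 3.14, 3.14].

INTERFACE

Orientations are given as a 3x3 rotation matrix whose columns are the frame's x, y, z axes.
In Python, from plant import manip gives the robot as it stands.
- The arm moves only by the tool arm_command, never from a script. Its argument "targets" is a list that holds one entry, the list of rows, each a list of 7 numbers: the closure, from 0 (fully open) to 1 (shut), then the shift along the tool's x, y, z in m, then the turn, a rotation vector about the tool's x, y, z in rad. A call has 1 to 8 rows; each row shifts and turns the pose as measured when the row begins, along the tool's axes as they then stand; what a row does not reach is not made up. A row lasts 1/8 s, in which the tool goes at most 62.5 mm and 10.7 degrees, less where a joint would pass 70% of its speed; a pose out of reach is approached as far as the arm can. A call is refused whole if a number of a shift passes 0.0625 or a number of a turn 0.188, either way. A call with a gripper value outside its range is refused whole. The fingers move at their own pace and stop on an object; "squeeze" is the grip in N (left out, the last holds). Time passes only in rows, so rows that do not move let the fingers close. It gives the time, the measured TCP pose, the force and the opening at its end, in the units of the state.
- manip.sense(): the state, without advancing time (a new reading comes with each control period).
- manip.capture(name): name is "scene" or "top"; returns a dict with "pixels" (384x512x3 uint8, red, green, blue), "vfov" (degrees; the focal length in pixels is half the picture's height over the tangent of half this angle, whatever the lens; pixels are square), "cx", "cy" (the principal point, pixels), "xyz" and "rotation" of the camera in the world. Camera axes: x right, y up, looking along -z (the intrinsics and any distortion apply to the point x, -y, -z); pixel columns grow to the right and rows downward; lengths in m; the calibration is good to about 2 mm. A picture is of the moment at which its call begins. There is no depth.
- manip.job_done(): hands the job in, once; it reports no verdict.
The state is a dict: "time_s": time; "joint_pos": joint angles; "joint_vel": joint speeds; "joint_torque": joint torques, N m; "position": TCP position; "tool_rot": TCP orientation; "contact_force": force on the tool from outside, world axes, zero at the start; "ft_torque": the same for the moment, N m; "finger_gap": opening from 0.0 (shut) to 1.0 (fully open).
Only numpy, scipy, OpenCV 4.12 (cv2) and the standard library are available. Lean on these libraries where they do the work, as an engineer would, in place of code of your own. Each camera call takes 0.05 s, during which the arm holds its last target.

TASK

Push the desk carousel round until its square tower stands over the pointer on the foot. Then take the tape spindle out of its wooden stand and seat it fully in the tower - the hole for its foot is hidden somewhere at the bottom of the tower's bore, so feel for it - and lay the roll of masking tape over the spindle, flat on its flange, and let go. Do not knock over the glue stick or the ink bottle.

Things in the scene. Friction and masses are not known exactly. Their poses are not given: they have to be found in the camera images.
- carousel: Fixed round black foot of the desk carousel, 224 mm across, top 16 mm above the desk. Origin: centre of its underside, on the turning axis. Its -x axis points at the small aluminium pointer block (top 18 mm above the desk) that sticks out of the foot's edge, 110 to 130 mm from the axis.
- turntable (a joint): Angle of the wooden disc (212 mm across, top face 27 mm above the desk) on the foot, rad: 0 when the square tower is over the pointer, positive counter-clockwise seen from above; range -3 to 3. It turns stiffly (about 8 N at the rim) and stays where left. Opposite the tower a cork pad (50 x 110 mm, 3 mm high) is glued on it.
- socket_mouth (a point): Centre of the mouth of the bore in the square wooden tower (80 x 80 mm, top 77 mm above the desk, centre 60 mm from the turning axis). The round upright bore is 44 mm wide and 28 mm deep, down to the flat top of a black socket block with the hidden hole; moves with the disc. x and y run along the tower's sides.
- spindle: Tape spindle, 94 mm long, 0.16 kg. Origin: centre of its flange's underside; z up. Below: steel foot 20 mm thick, 44 mm long, chamfered end (3 mm high, 2 mm in). Grey flange 100 mm wide, z = 0 to 8 mm; steel post 20 mm thick above it up to z = 50 mm. Starts upright in the stand, flange on the cheeks. Seated, the flange lies on the tower's top, the foot 16 mm in the blind hole.
- stand: Wooden parking stand fixed to the desk, 80 x 80 mm, with two upright cheeks (60 mm long in x, 12 mm thick, tops 56 mm above the desk) 28 mm apart in y, between which the spindle's foot hangs. Origin: centre of its underside.
- masking_tape: Roll of masking tape lying flat, 104 mm across, 25 mm high, with a round core hole about 76 mm wide; the ring is about 14 mm thick. Origin: centre of its underside, z up.
- glue_stick: Bystander: glue stick standing upright, 26 mm thick, 90 mm high; origin: centre of its underside.
- ink_bottle: Bystander: small ink bottle standing upright, 39 mm across, 90 mm high; origin: centre of its underside.
- thumb_tab (a point): Top centre of one of three upright round aluminium thumb tabs for pushing, on the disc's rim: 13 mm thick, tops 55 mm above the desk (28 mm above the disc), 94 mm from the turning axis, at 60 degrees (this one), 180 and 300 degrees counter-clockwise from the tower.
- bore_floor (a point): Centre of the bore's floor, 49 mm above the desk. The hidden round blind hole in this floor is upright, 22 mm wide, 18 mm deep, with a 1 mm chamfer; its axis lies anywhere up to 6 mm off this point along each of the tower's two sides (up to 8.5 mm off in all). The block does not give.

How it is judged:
By the outcome, as a careful person would: the job done as asked, in the order asked, and still so for the second after the job is handed in, with the robot touching nothing.
It also fails if it takes over 72 s, if anything falls off the work surface, if the arm or the gripper's body presses on something with over 40 N, if the wrist force passes 120 N, or if a joint passes its speed limit or range.

## Working session

There is one attempt and no reset: what is moved stays moved. The work goes in short steps, Python scripts to look and compute and a tool call to move; the robot and the scene stay as the last step left them, time stands still between calls to the robot, and variables do not carry over. Pictures are saved under pics/ and viewed, and the job is handed in when it is done.

Besides the shell and the picture viewer there is one more tool, called as name([rows], argument=value, ...), one row to a line, values as JSON. arm_command: Moves the arm, as the interface text tells. Its arguments: {"type":"object","properties":{"targets":{"type":"array"},"squeeze":{"type":"number"}},"required":["targets"]}

```bash
ls; mkdir -p pics
cat > h.py <<'E'
import numpy as np, cv2
from plant import manip
def cap(n,f):
    c=manip.capture(n); cv2.imwrite('pics/'+f+'.png',c['pixels'][:,:,::-1]); np.save('pics/'+f+'.npy',c,allow_pickle=True); return c
def load(f): return np.load('pics/'+f+'.npy',allow_pickle=True).item()
E
python3 - <<'E'
from h import *
for n in ('scene','top'):
    c=cap(n,n+'0'); print({k:v for k,v in c.items() if k!='pixels'})
print(manip.sense())
E
```

```text
pics
{'vfov': 47.12295635040613, 'cx': 250.69361101832098, 'cy': 194.89373802842292, 'xyz': array([-0.16704971, -0.42684092,  0.7397145 ]), 'rotation': array([[ 0.45048334,  0.58155975, -0.6773869 ],
       [-0.8927795 ,  0.29606469, -0.33954448],
       [ 0.00308494,  0.75771628,  0.65257684]])}
{'vfov': 54.63170971972159, 'cx': 257.35037512247, 'cy': 194.293423991973, 'xyz': array([ 0.47892658, -0.07709498,  0.92288746]), 'rotation': array([[-0.01777418,  0.99782236, -0.06351856],
       [-0.99979893, -0.01714765,  0.01039525],
       [ 0.00928342,  0.06369056,  0.99792652]])}
{'time_s': 0.1, 'joint_pos': array([ 1.08261718e+00,  2.77074797e-01, -2.77478338e-02,  1.26806285e+00,
       -2.56393519e-05,  1.46740350e+00]), 'joint_vel': array([-0.00035403, -0.00081144,  0.00185614, -0.00025729, -0.00025576,
        0.00020072]), 'joint_torque': array([-3.23385066e-04, -4.46708751e+01,  2.96128947e+01,  8.48367257e-03,
       -1.20822542e-04, -1.13919306e-06]), 'position': array([0.2342674 , 0.57864404, 0.23025855]), 'tool_rot': array([[-9.26878579e-01,  3.75360072e-01, -9.57207198e-04],
       [ 3.75361244e-01,  9.26876738e-01, -1.85714115e-03],
       [ 1.90116450e-04, -2.08064283e-03, -9.99997817e-01]]), 'contact_force': array([ 0.26628934, -0.0894896 , -0.50423899]), 'ft_torque': array([ 0.02248871, -0.01951619, -0.02027413]), 'finger_gap': 0.9968220456065846}
```

View pics/top0.png

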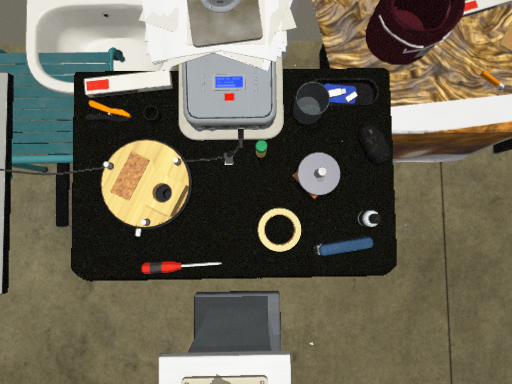

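View pics/scene0.png

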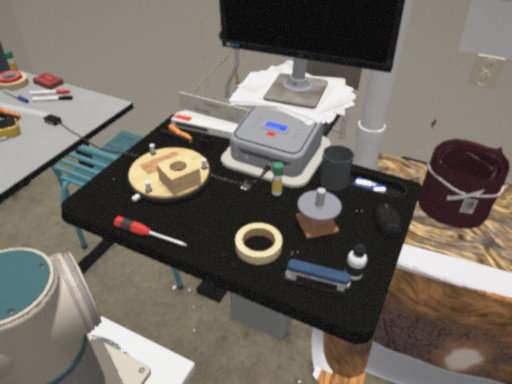

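```bash
cat >> h.py <<'E'
def proj(c,P):
    P=np.atleast_2d(P); q=(P-c['xyz'])@c['rotation']; f=192/np.tan(np.radians(c['vfov'])/2)
    return np.c_[c['cx']+f*q[:,0]/-q[:,2], c['cy']-f*q[:,1]/-q[:,2]]
def unproj(c,uv,z):
    uv=np.atleast_2d(uv).astype(float); f=192/np.tan(np.radians(c['vfov'])/2)
    d=np.c_[(uv[:,0]-c['cx'])/f,-(uv[:,1]-c['cy'])/f,-np.ones(len(uv))]@c['rotation'].T
    t=(z-c['xyz'][2])/d[:,2]; return c['xyz']+d*t[:,None]
def crop(c,x0,y0,x1,y1,s,f):
    cv2.imwrite('pics/'+f+'.png',cv2.resize(c['pixels'][y0:y1,x0:x1,::-1],None,fx=s,fy=s,interpolation=cv2.INTER_CUBIC))
E
python3 - <<'E'
from h import *
c=load('top0')
crop(c,90,130,200,250,5,'t_car'); crop(c,225,130,395,260,4,'t_right')
d=load('scene0'); crop(d,110,130,240,210,6,'s_car'); crop(d,220,150,390,300,4,'s_right')
print(unproj(c,[(321,172)],.1),unproj(c,[(279,229)],.025),unproj(c,[(146,183)],.027))
E
```

```text
[[ 0.5786787  -0.22849502  0.1       ]] [[ 0.45147483 -0.13707253  0.025     ]] [[0.56786864 0.18174122 0.027     ]]
```

View pics/t_car.png

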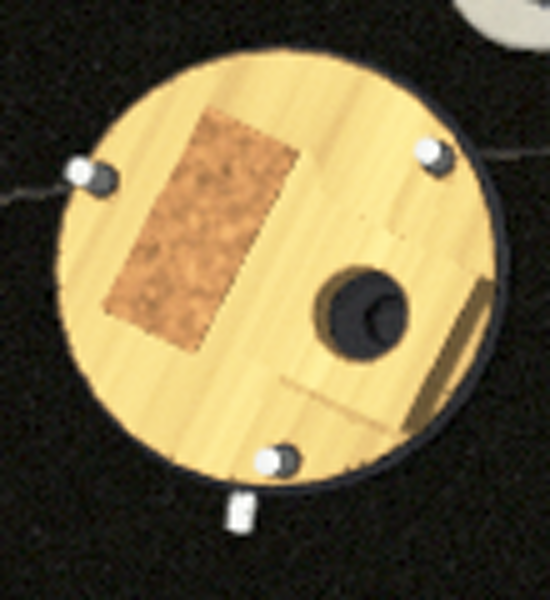

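View pics/t_right.png

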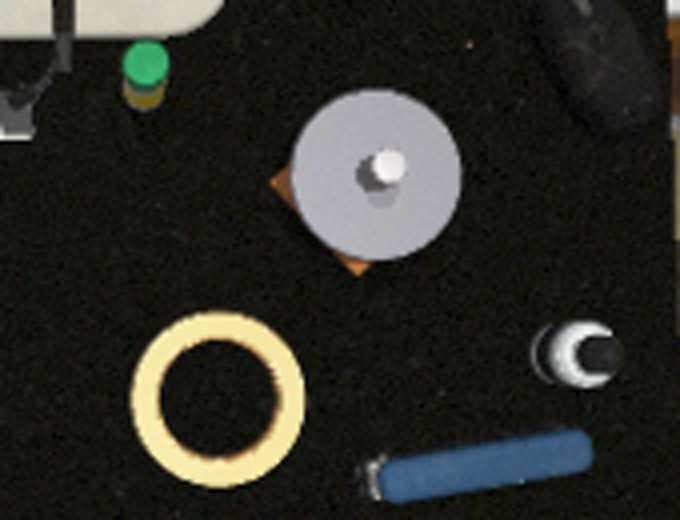

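View pics/s_car.png

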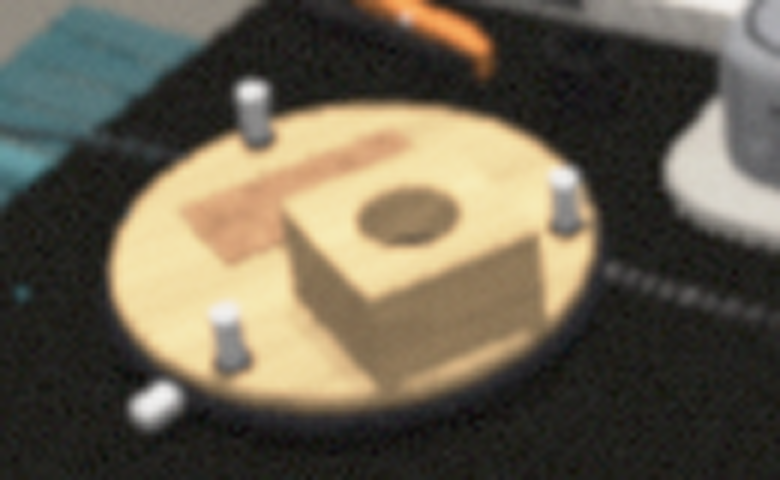

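View pics/s_right.png

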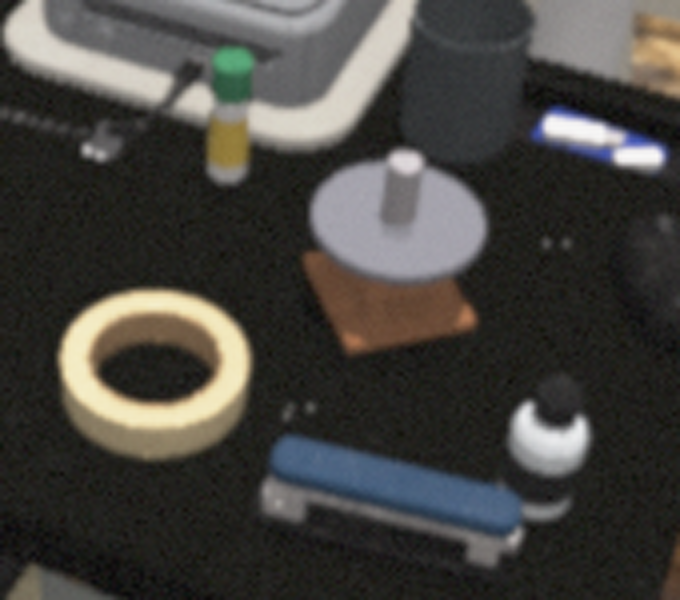

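```bash
cat > m.py <<'E'
from h import *
from scipy.optimize import least_squares
def blob(c,roi,lo,hi,k=5):
    x0,y0,x1,y1=roi; hsv=cv2.cvtColor(c['pixels'],cv2.COLOR_RGB2HSV)[y0:y1,x0:x1]
    m=cv2.inRange(hsv,np.array(lo),np.array(hi)); m=cv2.morphologyEx(m,cv2.MORPH_CLOSE,np.ones((k,k),np.uint8))
    cs,_=cv2.findContours(m,cv2.RETR_EXTERNAL,cv2.CHAIN_APPROX_NONE); b=max(cs,key=cv2.contourArea)
    b=cv2.convexHull(b)[:,0].astype(float)+[x0,y0]; return b
def circ(P):
    f=lambda p:np.hypot(P[:,0]-p[0],P[:,1]-p[1])-p[2]
    r=least_squares(f,[*P[:,:2].mean(0),.05],loss='soft_l1',f_scale=.001); return r.x,np.sqrt((r.fun**2).mean())
E
python3 - <<'E'
from m import *
t=load('top0'); s=load('scene0')
for nm,c,rois in (('top',t,dict(disc=(90,130,200,240),tape=(250,200,310,260),fl=(290,145,350,205))),('scene',s,dict(disc=(120,135,220,205),tape=(230,215,290,270),fl=(290,170,345,222)))):
    b=blob(c,rois['disc'],(8,60,90),(35,255,255)); print(nm,'disc',circ(unproj(c,b,.027)))
    b=blob(c,rois['tape'],(15,40,150),(35,255,255)); print('tape',circ(unproj(c,b,.025)))
    b=blob(c,rois['fl'],(100,5,90),(150,60,255)); print('flange',circ(unproj(c,b,.064)))
E
```

```text
top disc (array([0.56873851, 0.18489035, 0.10601746]), np.float64(0.0003233202570634609))
tape (array([ 0.45062319, -0.13746701,  0.05173227]), np.float64(0.00028794732481607474))
flange (array([ 0.58054038, -0.22941789,  0.04953762]), np.float64(0.00022688045613494028))
scene disc (array([0.56355062, 0.18299557, 0.10972462]), np.float64(0.0019396233334760444))
tape (array([ 0.44704451, -0.13871399,  0.05370283]), np.float64(0.001175952232402607))
flange (array([ 0.5767964 , -0.22992703,  0.05102572]), np.float64(0.002235362703597782))
```

Run:
```python
from m import *
t=load('top0'); s=load('scene0')
T=lambda x,y:(90+(x+.5)/5-.5,130+(y+.5)/5-.5)
S=lambda x,y:(110+(x+.5)/6-.5,130+(y+.5)/6-.5)
C=np.array([.5687,.1849])
def show(n,p):
    d=p[0,:2]-C; print(n,p[0,:2].round(4),'r',np.hypot(*d).round(4),'ang',np.degrees(np.arctan2(d[1],d[0])).round(1))
for n,cl,z in (('tab60',(430,150),.055),('tab180',(78,170),.055),('tab300',(268,461),.055),('ptr',(240,512),.018),('mouth',(361,313),.077)): show(n,unproj(t,T(*cl),z))
print('scene')
for n,cl,z in (('tab60',(564,177),.055),('tab180',(253,90),.055),('tab300',(225,313),.055),('ptr',(160,402),.018),('mouth',(409,216),.077)): show(n,unproj(s,S(*cl),z))
```

```text
tab60 [0.6191 0.1044] r 0.095 ang -57.9
tab180 [0.6123 0.269 ] r 0.0948 ang 62.6
tab300 [0.4747 0.18  ] r 0.0941 ang -177.0
ptr [0.4502 0.2044] r 0.1201 ang 170.6
mouth [0.5413 0.1314] r 0.0601 ang -117.1
scene
tab60 [0.6163 0.1049] r 0.0931 ang -59.2
tab180 [0.6094 0.2667] r 0.0914 ang 63.6
tab300 [0.4721 0.1795] r 0.0967 ang -176.8
ptr [0.4466 0.2005] r 0.123 ang 172.7
mouth [0.5384 0.1309] r 0.062 ang -119.3
```

```bash
cat > pl.py <<'E'
from h import *
from scipy.spatial.transform import Rotation as R
import json
def Rdown(yaw):
    a=np.radians(yaw); x=np.array([np.cos(a),np.sin(a),0]); z=np.array([0,0,-1.]); return np.c_[x,np.cross(z,x),z]
def st():
    s=manip.sense(); r=s['tool_rot']
    print('t',round(s['time_s'],2),'p',s['position'].round(4),'yaw',np.degrees(np.arctan2(r[1,0],r[0,0])).round(1),'tilt',np.degrees(np.arccos(-r[2,2])).round(2),'F',s['contact_force'].round(1),'gap',round(s['finger_gap'],3),'q',s['joint_pos'].round(2)); return s
def plan(way,clo):
    """way: list of (x,y,z,yaw,nrows)"""
    s=st(); p=s['position']; r=s['tool_rot']; rows=[]
    for x,y,z,yaw,n in way:
        p0=p; r0=r; rt=Rdown(yaw); dv=R.from_matrix(r0.T@rt).as_rotvec()
        for i in range(n):
            pn=p0+(np.array([x,y,z])-p0)*(i+1)/n; rn=r0@R.from_rotvec(dv*(i+1)/n).as_matrix()
            sh=r.T@(pn-p); tv=R.from_matrix(r.T@rn).as_rotvec()
            rows.append([clo]+[float(v) for v in sh.round(4)]+[float(v) for v in tv.round(3)])
            if np.linalg.norm(sh)>.0625 or np.abs(tv).max()>.187: print('!!',np.linalg.norm(sh),tv)
            p=pn; r=rn
    for w in rows: print(json.dumps(w)+',')
E
python3 - <<'E'
from pl import *
plan([(.35,.36,.20,170,5),(.4695,.144,.15,183,5)],1)
E
```

```text
t 0.1 p [0.2343 0.5786 0.2303] yaw 158.0 tilt 0.12 F [ 0.3 -0.1 -0.5] gap 0.997 q [ 1.08  0.28 -0.03  1.27 -0.    1.47]
[1, -0.0379, -0.0318, 0.0061, -0.0, -0.0, -0.042],
[1, -0.0365, -0.0334, 0.0061, -0.0, -0.0, -0.042],
[1, -0.0351, -0.0349, 0.0061, -0.0, -0.0, -0.042],
[1, -0.0336, -0.0363, 0.0061, -0.0, -0.0, -0.042],
[1, -0.032, -0.0377, 0.0061, -0.0, -0.0, -0.042],
[1, -0.031, -0.0384, 0.01, 0.0, 0.0, -0.045],
[1, -0.0293, -0.0398, 0.01, 0.0, 0.0, -0.045],
[1, -0.0274, -0.041, 0.01, 0.0, 0.0, -0.045],
[1, -0.0255, -0.0423, 0.01, 0.0, 0.0, -0.045],
[1, -0.0236, -0.0434, 0.01, 0.0, 0.0, -0.045],
```

arm_command([
  [[1, -0.038, -0.032, 0.006, 0, 0, -0.042], [1, -0.0365, -0.0335, 0.006, 0, 0, -0.042], [1, -0.035, -0.035, 0.006, 0, 0, -0.042], [1, -0.0335, -0.0365, 0.006, 0, 0, -0.042], [1, -0.032, -0.0375, 0.006, 0, 0, -0.042], [1, -0.031, -0.0385, 0.01, 0, 0, -0.045], [1, -0.0295, -0.04, 0.01, 0, 0, -0.045], [1, -0.0275, -0.041, 0.01, 0, 0, -0.045]],
], squeeze=60)

```text
time_s: 1.1
position: [0.4267, 0.2229, 0.1662]
tool_rot: [[-1.0, 0.021, -0.002], [0.021, 1.0, -0.003], [0.002, -0.003, -1.0]]
contact_force: [0.9, -1.2, -0.5]
finger_gap: 0.003
```

Run:
```python
from pl import *
plan([(.468,.142,.10,183,4),(.468,.142,.034,183,3)],1)
```

```text
t 1.1 p [0.4267 0.2229 0.1662] yaw 178.8 tilt 0.19 F [ 0.9 -1.2 -0.5] gap 0.003 q [ 0.35  0.07 -0.42  1.09 -0.    0.37]
[1, -0.0108, -0.02, 0.0166, -0.001, -0.0, -0.018],
[1, -0.0104, -0.0202, 0.0166, -0.001, -0.0, -0.018],
[1, -0.01, -0.0204, 0.0166, -0.001, -0.0, -0.018],
[1, -0.0096, -0.0205, 0.0166, -0.001, -0.0, -0.018],
[1, -0.0, -0.0, 0.022, 0.0, 0.0, -0.0],
[1, -0.0, -0.0, 0.022, 0.0, 0.0, -0.0],
[1, -0.0, -0.0, 0.022, 0.0, 0.0, -0.0],
```

arm_command([
  [[1, -0.011, -0.02, 0.0165, 0, 0, -0.018], [1, -0.0105, -0.02, 0.0165, 0, 0, -0.018], [1, -0.01, -0.0205, 0.0165, 0, 0, -0.018], [1, -0.0095, -0.0205, 0.0165, 0, 0, -0.018], [1, 0, 0, 0.022, 0, 0, 0], [1, 0, 0, 0.022, 0, 0, 0], [1, 0, 0, 0.021, 0, 0, 0]],
])

```text
time_s: 1.98
position: [0.4698, 0.1346, 0.0304]
tool_rot: [[-0.999, -0.046, -0.002], [-0.046, 0.999, -0.003], [0.002, -0.003, -1.0]]
contact_force: [0.1, 1.0, 0.4]
finger_gap: 0.007
```

Run:
```python
from pl import *
C=np.array([.568,.1847])
# tcp angle, tool yaw: y axis = tangent => y yaw = phi-90 ; x yaw = phi
# tab angle a -> tcp at tab - 21mm along tangent
def w(a,n,g=.021):
    t=np.radians(a); tab=C+.094*np.array([np.cos(t),np.sin(t)]); tang=np.array([np.sin(t),-np.cos(t)])
    p=tab-g*tang; return (p[0],p[1],.034,a,n)
plan([w(a,1) for a in (182.7,175,167,159,151,143,135,127)],1)
```

```text
t 1.98 p [0.4698 0.1346 0.0304] yaw -177.4 tilt 0.22 F [0.1 1.  0.4] gap 0.007 q [ 0.15  0.24 -0.55  0.78 -0.    0.1 ]
[1, -0.0064, 0.0244, -0.0036, -0.003, -0.002, -0.001],
[1, 0.002, 0.0128, 0.0, -0.0, 0.0, 0.134],
[1, 0.002, 0.0133, 0.0, -0.0, 0.0, 0.14],
[1, 0.002, 0.0133, -0.0, -0.0, 0.0, 0.14],
[1, 0.002, 0.0133, -0.0, -0.0, 0.0, 0.14],
[1, 0.002, 0.0133, -0.0, -0.0, 0.0, 0.14],
[1, 0.002, 0.0133, -0.0, -0.0, 0.0, 0.14],
[1, 0.002, 0.0133, -0.0, -0.0, 0.0, 0.14],
```

arm_command([
  [[1, -0.003, 0.0125, -0.002, -0.003, -0.002, 0], [1, -0.003, 0.0125, -0.002, 0, 0, 0], [1, 0.002, 0.013, 0, 0, 0, 0.134], [1, 0.002, 0.0135, 0, 0, 0, 0.14], [1, 0.002, 0.0135, 0, 0, 0, 0.14], [1, 0.002, 0.0135, 0, 0, 0, 0.14], [1, 0.002, 0.0135, 0, 0, 0, 0.14], [1, 0.002, 0.0135, 0, 0, 0, 0.14]],
])

```text
time_s: 2.98
position: [0.4764, 0.2274, 0.0335]
tool_rot: [[-0.683, 0.73, -0.019], [0.73, 0.681, -0.046], [-0.021, -0.046, -0.999]]
contact_force: [-6.6, -6.5, 7.1]
finger_gap: -0.004
```

```bash
cat > w.py <<'E'
from pl import *
C=np.array([.568,.1847])
def w(a,n,g=.021):
    t=np.radians(a); tab=C+.094*np.array([np.cos(t),np.sin(t)]); tang=np.array([np.sin(t),-np.cos(t)])
    p=tab-g*tang; return (p[0],p[1],.034,a,n)
def where():
    s=manip.sense(); p=s['position'][:2]-C; print('tcp ang',np.degrees(np.arctan2(p[1],p[0])).round(1),'r',np.hypot(*p).round(4),'tab~',(np.degrees(np.arctan2(p[1],p[0])-np.arctan2(.021,.094))).round(1))
E
python3 - <<'E'
from w import *
where(); plan([w(a,1) for a in (135,128,121)],1)
cap('top','top1')
c=load('top1'); crop(c,90,130,200,250,5,'t_car1')
E
```

```text
tcp ang 155.0 r 0.1011 tab~ 142.4
t 2.98 p [0.4764 0.2274 0.0335] yaw 133.1 tilt 2.87 F [-6.6 -6.5  7.1] gap -0.004 q [ 0.34  0.32 -0.44  0.85 -0.04  1.16]
[1, -0.0005, 0.0136, -0.0012, -0.046, 0.02, -0.034],
[1, 0.0019, 0.0116, 0.0, 0.0, -0.0, 0.122],
[1, 0.0019, 0.0116, 0.0, -0.0, -0.0, 0.122],
```

View pics/t_car1.png

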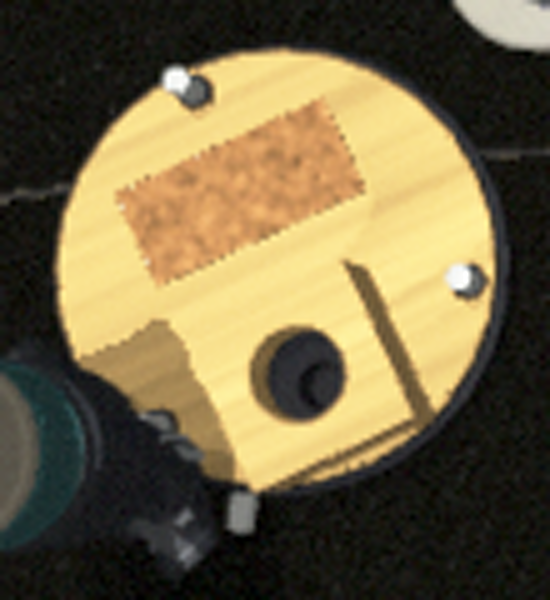

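Run:
```python
from w import *
t=load('top1'); T=lambda x,y:(90+(x+.5)/5-.5,130+(y+.5)/5-.5)
C=np.array([.5687,.1849])
for n,cl,z in (('tab60',(460,276),.055),('tab180',(176,78),.055),('mouth',(298,373),.077)):
    p=unproj(t,T(*cl),z)[0]; d=p[:2]-C; print(n,np.degrees(np.arctan2(d[1],d[0])))
plan([w(a,1) for a in (141,135,129,123,117,114)],1)
```

```text
tab60 -95.59866094548784
tab180 24.036459339497505
mouth -155.3362015672781
t 3.02 p [0.4776 0.2291 0.0335] yaw 132.9 tilt 2.71 F [-5.1 -3.5  0.9] gap 0.0 q [ 0.34  0.32 -0.43  0.85 -0.04  1.17]
[1, -0.004, 0.002, -0.0005, -0.044, 0.017, -0.142],
[1, 0.0017, 0.0099, 0.0, -0.0, 0.0, 0.105],
[1, 0.0017, 0.0099, 0.0, -0.0, -0.0, 0.105],
[1, 0.0017, 0.0099, 0.0, -0.0, -0.0, 0.105],
[1, 0.0017, 0.0099, 0.0, -0.0, -0.0, 0.105],
[1, 0.001, 0.0049, 0.0, -0.0, 0.0, 0.052],
```

Run:
```python
from w import *
where()
def v(a,y): t=np.radians(a); return (C[0]+.099*np.cos(t),C[1]+.099*np.sin(t),.034,y,1)
plan([v(148,131),v(142,128),v(136,123),v(130,118),v(126,114)],1)
```

```text
tcp ang 153.9 r 0.1007 tab~ 141.3
t 3.02 p [0.4776 0.2291 0.0335] yaw 132.9 tilt 2.71 F [-5.1 -3.5  0.9] gap 0.0 q [ 0.34  0.32 -0.43  0.85 -0.04  1.17]
[1, 0.0015, 0.0102, -0.0009, -0.043, 0.021, 0.033],
[1, 0.0025, 0.0101, 0.0, -0.0, -0.0, 0.052],
[1, 0.002, 0.0102, 0.0, -0.0, -0.0, 0.087],
[1, 0.0018, 0.0102, 0.0, -0.0, -0.0, 0.087],
[1, 0.0012, 0.0068, 0.0, -0.0, -0.0, 0.07],
```

arm_command([
  [[1, 0.0015, 0.011, -0.001, -0.04, 0.02, 0.033], [1, 0.0025, 0.0105, 0, -0.01, 0, 0.052], [1, 0.002, 0.0105, 0, -0.005, 0, 0.087], [1, 0.002, 0.0105, 0, -0.005, 0, 0.087], [1, 0.001, 0.007, 0, 0, 0, 0.07], [1, 0, 0, 0, 0, 0, 0]],
])

```text
time_s: 3.78
position: [0.4953, 0.2576, 0.0339]
tool_rot: [[-0.397, 0.918, -0.012], [0.917, 0.397, -0.024], [-0.017, -0.021, -1.0]]
contact_force: [0.0, 0.6, -0.3]
finger_gap: 0.001
```

Run:
```python
from w import *
where(); st()
cap('top','top2')
c=load('top2'); crop(c,90,130,200,250,5,'t_car2')
```

```text
tcp ang 134.9 r 0.103 tab~ 122.3
t 3.77 p [0.4953 0.2576 0.0339] yaw 113.4 tilt 1.54 F [ 0.   0.6 -0.3] gap 0.001 q [ 0.37  0.35 -0.38  0.86 -0.02  1.54]
```

View pics/t_car2.png

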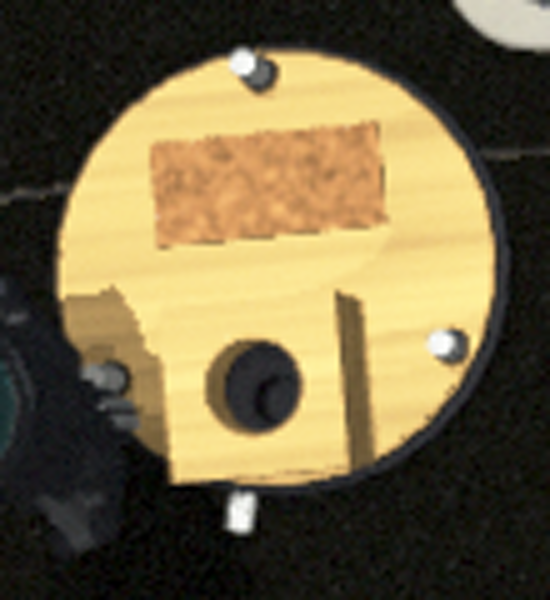

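Run:
```python
from w import *
t=load('top2'); T=lambda x,y:(90+(x+.5)/5-.5,130+(y+.5)/5-.5)
C2=np.array([.5687,.1849])
for n,cl,z in (('tab60',(444,341),.055),('tab180',(243,62),.055),('mouth',(254,386),.077),('ptr',(240,511),.018)):
    p=unproj(t,T(*cl),z)[0]; d=p[:2]-C2; print(n,np.degrees(np.arctan2(d[1],d[0])), np.hypot(*d))
def v(a,y): t=np.radians(a); return (C[0]+.101*np.cos(t),C[1]+.101*np.sin(t),.034,y,1)
plan([v(130,111),v(125,109),v(122,109)],1)
```

```text
tab60 -114.53408935495136 0.09528147332945794
tab180 4.385385397407743 0.09387159138373373
mouth -175.21648910025178 0.060008925460149666
ptr 170.60127529110366 0.11961287320260758
t 3.83 p [0.4955 0.2579 0.0341] yaw 113.5 tilt 1.49 F [-3.  -2.3 -0.9] gap 0.001 q [ 0.37  0.35 -0.38  0.86 -0.02  1.54]
[1, 0.0008, 0.0086, -0.0001, -0.019, 0.017, 0.043],
[1, 0.0025, 0.0084, 0.0, 0.0, -0.0, 0.035],
[1, 0.0013, 0.0051, 0.0, 0.0, 0.0, 0.0],
```

arm_command([
  [[1, 0.001, 0.009, 0, -0.019, 0.017, 0.043], [1, 0.0025, 0.009, 0, -0.005, 0, 0.035], [1, 0.001, 0.005, 0, 0, 0, 0], [1, 0, 0, 0, 0, 0, 0]],
])

```text
time_s: 4.32
position: [0.5051, 0.2672, 0.0338]
tool_rot: [[-0.323, 0.946, -0.013], [0.946, 0.323, -0.01], [-0.005, -0.016, -1.0]]
contact_force: [0.0, -0.4, -0.2]
finger_gap: -0.0
```

Run:
```python
from w import *
where(); st()
cap('top','top3');cap('scene','scene3')
c=load('top3'); crop(c,90,130,200,250,5,'t_car3'); d=load('scene3'); crop(d,110,130,240,210,6,'s_car3')
```

```text
tcp ang 127.3 r 0.1037 tab~ 114.7
t 4.33 p [0.5051 0.2672 0.0338] yaw 108.9 tilt 0.94 F [ 0.  -0.4 -0.2] gap -0.0 q [ 0.38  0.37 -0.36  0.86 -0.    1.62]
```

View pics/t_car3.png

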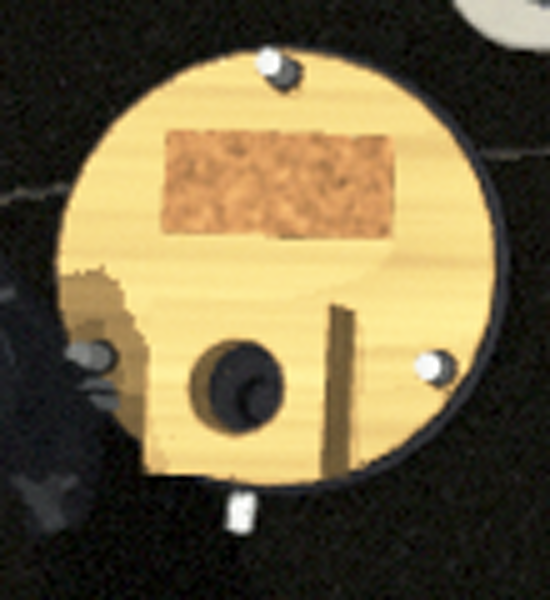

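View pics/s_car3.png

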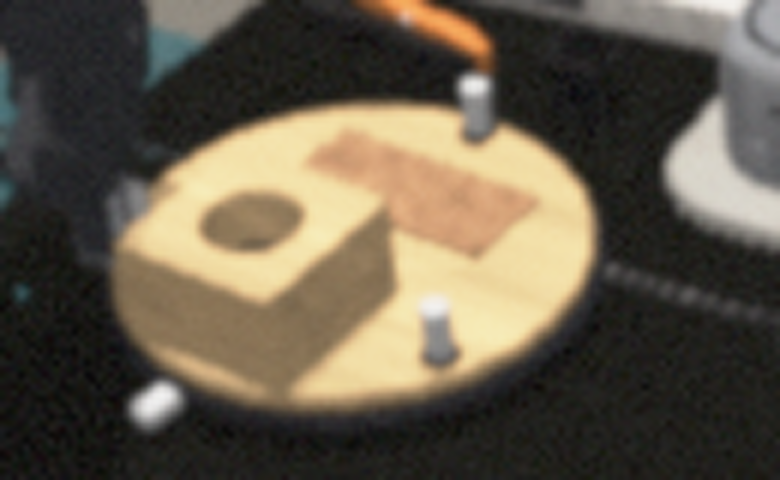

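```bash
cat > fit.py <<'E'
from w import *
T=lambda x,y:(90+(x+.5)/5-.5,130+(y+.5)/5-.5)
S=lambda x,y:(110+(x+.5)/6-.5,130+(y+.5)/6-.5)
def fit(tp,sp,ct,cs):
    # tp/sp dict name->crop px. unknown C, tower angle, ptr angle, small pixel offset of each camera
    def res(p):
        cx,cy,a,b,su,sv=p; r=[]
        M=dict(tab60=(.094,a+60,.055),tab180=(.094,a+180,.055),tab300=(.094,a+300,.055),mouth=(.06,a,.077),ptr=(.12,b,.018))
        for d,f,c,o in ((tp,T,ct,(0,0)),(sp,S,cs,(su,sv))):
            for n,u in d.items():
                rr,an,z=M[n]; an=np.radians(an); P=[cx+rr*np.cos(an),cy+rr*np.sin(an),z]
                r+=list(proj(c,P)[0]+o-f(*u))
        return np.array(r)
    s=least_squares(res,[.568,.184,175,171,0,0],loss='soft_l1',x_scale=[.01,.01,5,5,1,1]); print(s.x.round(4),'rms px',np.sqrt((s.fun**2).mean()).round(2)); print(res(s.x).round(1)); return s.x
from scipy.optimize import least_squares
E
python3 - <<'E'
from fit import *
fit(dict(tab60=(431,368),tab180=(270,60),mouth=(237,387),ptr=(240,512)),dict(tab60=(434,306),tab180=(474,84),mouth=(252,220),ptr=(158,402)),load('top3'),load('scene3'))
fit(dict(tab60=(430,150),tab180=(78,170),tab300=(268,461),mouth=(361,313),ptr=(240,512)),dict(tab60=(564,177),tab180=(253,90),tab300=(225,313),mouth=(409,216),ptr=(158,402)),load('top0'),load('scene0'))
E
```

```text
[  0.5685   0.1843 177.0002 170.7419  -0.4823   0.6623] rms px 0.24
[-0.5 -0.3  0.   0.3  0.1 -0.   0.4  0.   0.1  0.1  0.1  0.1  0.   0.2
 -0.3 -0.5]
[ 5.68800e-01  1.84700e-01  2.42519e+02  1.70820e+02 -3.09700e-01
  7.70300e-01] rms px 0.2
[-0.4 -0.1  0.4  0.1 -0.2 -0.  -0.   0.1  0.3 -0.   0.1  0.1 -0.1  0.1
  0.   0.   0.1  0.1 -0.1 -0.5]
```

arm_command([
  [[1, 0.0015, 0.008, 0, -0.01, 0.005, 0.03], [1, 0.0015, 0.007, 0, -0.005, 0, 0.03], [1, 0, 0, 0, 0, 0, 0]],
])

```text
time_s: 4.8
position: [0.513, 0.273, 0.0335]
tool_rot: [[-0.264, 0.965, -0.01], [0.965, 0.264, -0.005], [-0.002, -0.011, -1.0]]
contact_force: [-0.9, -0.9, -0.5]
finger_gap: -0.001
```

Run:
```python
from w import *
where(); st()
cap('top','top4');cap('scene','scene4')
c=load('top4'); crop(c,90,130,200,250,5,'t_car4'); d=load('scene4'); crop(d,110,130,240,210,6,'s_car4')
```

```text
tcp ang 121.9 r 0.1041 tab~ 109.3
t 4.8 p [0.513  0.273  0.0335] yaw 105.3 tilt 0.65 F [-0.9 -0.9 -0.5] gap -0.001 q [ 0.38  0.38 -0.34  0.86 -0.    1.68]
```

View pics/t_car4.png

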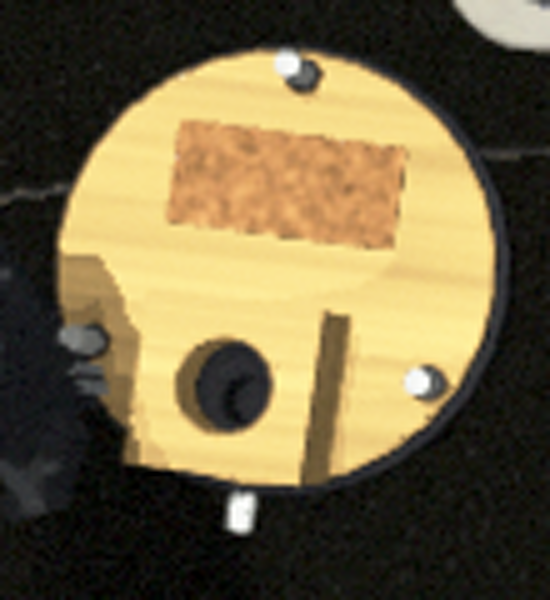

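View pics/s_car4.png

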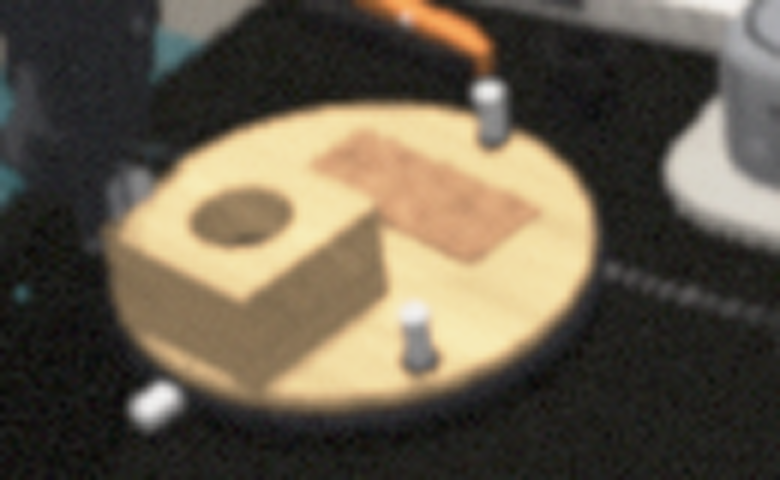

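Run:
```python
from fit import *
fit(dict(tab60=(420,382),tab180=(287,63),mouth=(224,385),ptr=(240,512)),dict(tab60=(413,313),tab180=(489,92),mouth=(242,217),ptr=(158,402)),load('top4'),load('scene4'))
```

```text
[  0.5686   0.1846 171.7753 170.8405  -0.4509   0.918 ] rms px 0.22
[-0.6 -0.1  0.1 -0.1  0.1  0.1  0.3  0.   0.3  0.2  0.  -0.1 -0.   0.2
 -0.3 -0.3]
```

arm_command([
  [[1, 0.0005, 0.003, 0, 0, 0, 0], [1, 0, 0, 0, 0, 0, 0]],
])

```text
time_s: 5.15
position: [0.5135, 0.2735, 0.0335]
tool_rot: [[-0.264, 0.964, -0.015], [0.965, 0.264, -0.007], [-0.003, -0.016, -1.0]]
contact_force: [-1.2, -1.1, 1.0]
finger_gap: -0.002
```

Run:
```python
from w import *
where(); st()
plan([(.505,.275,.034,105,1),(.490,.29,.13,105,3),(.50,.10,.2,105,4)],0)
```

```text
tcp ang 121.5 r 0.1041 tab~ 108.9
t 5.15 p [0.5135 0.2735 0.0335] yaw 105.3 tilt 0.92 F [-1.2 -1.1  1. ] gap -0.002 q [ 0.38  0.38 -0.33  0.87 -0.    1.68]
t 5.15 p [0.5135 0.2735 0.0335] yaw 105.3 tilt 0.92 F [-1.2 -1.1  1. ] gap -0.002 q [ 0.38  0.38 -0.33  0.87 -0.    1.68]
[0, 0.0037, -0.0078, -0.0004, -0.016, 0.003, 0.005],
[0, 0.0061, -0.0035, -0.032, 0.0, 0.0, 0.0],
[0, 0.0061, -0.0035, -0.032, 0.0, 0.0, 0.0],
[0, 0.0061, -0.0035, -0.032, 0.0, 0.0, 0.0],
[0, -0.0465, -0.0099, -0.0175, 0.0, 0.0, 0.0],
[0, -0.0465, -0.0099, -0.0175, 0.0, 0.0, 0.0],
[0, -0.0465, -0.0099, -0.0175, 0.0, 0.0, 0.0],
[0, -0.0465, -0.0099, -0.0175, 0.0, 0.0, 0.0],
```

arm_command([
  [[1, 0.0005, 0.004, 0, 0, 0, 0], [1, 0, 0, 0, 0, 0, 0]],
])

```text
time_s: 5.4
position: [0.515, 0.2743, 0.0334]
tool_rot: [[-0.264, 0.964, -0.019], [0.965, 0.264, -0.008], [-0.003, -0.021, -1.0]]
contact_force: [-1.5, -0.9, 0.8]
finger_gap: -0.002
```

Run:
```python
from w import *
where(); st()
```

```text
tcp ang 120.6 r 0.1041 tab~ 108.0
t 5.4 p [0.515  0.2743 0.0334] yaw 105.3 tilt 1.2 F [-1.5 -0.9  0.8] gap -0.002 q [ 0.38  0.39 -0.32  0.88 -0.    1.68]
```

Run:
```python
from w import *
plan([(.507,.283,.04,110,1),(.500,.25,.12,120,2),(.577,-.2295,.17,170,9),(.579,-.2295,.14,170,1)],0)
t=load('top0');s=load('scene0')
def R_(x,y): return (225+(x+.5)/4-.5,130+(y+.5)/4-.5)
def S_(x,y): return (220+(x+.5)/4-.5,150+(y+.5)/4-.5)
print('posttop',unproj(t,R_(390,165),.106),unproj(s,S_(405,163),.106))
print('glue',unproj(t,R_(146,63),.09),unproj(s,S_(233,61),.09)); print('ink',unproj(t,R_(602,354),.09),unproj(s,S_(558,395),.085))
```

```text
t 5.4 p [0.515  0.2743 0.0334] yaw 105.3 tilt 1.2 F [-1.5 -0.9  0.8] gap -0.002 q [ 0.38  0.39 -0.32  0.88 -0.    1.68]
[0, 0.0105, -0.0056, -0.0065, -0.021, 0.002, -0.082],
[0, -0.0143, -0.0089, -0.04, 0.0, -0.0, -0.087],
[0, -0.0135, -0.0101, -0.04, 0.0, -0.0, -0.087],
[0, -0.0504, -0.0192, -0.0056, 0.0, -0.0, -0.097],
[0, -0.0483, -0.024, -0.0056, 0.0, -0.0, -0.097],
[0, -0.0458, -0.0286, -0.0056, 0.0, -0.0, -0.097],
[0, -0.0428, -0.0329, -0.0056, 0.0, -0.0, -0.097],
[0, -0.0394, -0.0369, -0.0056, 0.0, -0.0, -0.097],
[0, -0.0356, -0.0405, -0.0056, 0.0, -0.0, -0.097],
[0, -0.0316, -0.0438, -0.0056, 0.0, -0.0, -0.097],
[0, -0.0272, -0.0466, -0.0056, 0.0, -0.0, -0.097],
[0, -0.0225, -0.049, -0.0056, 0.0, -0.0, -0.097],
[0, -0.002, 0.0003, 0.03, -0.0, -0.0, -0.0],
posttop [[ 0.58041504 -0.22995811  0.106     ]] [[ 0.57569767 -0.22986219  0.106     ]]
glue [[ 0.64277183 -0.09629034  0.09      ]] [[ 0.63854432 -0.097386    0.09      ]]
ink [[ 0.47385699 -0.3489124   0.09      ]] [[ 0.46463146 -0.35316495  0.085     ]]
```

arm_command([
  [[1, 0.0105, -0.006, -0.0065, -0.02, 0, -0.05], [1, -0.005, -0.009, -0.045, 0, 0, -0.085], [1, -0.0135, -0.01, -0.045, 0, 0, -0.085], [0, -0.0495, -0.0195, -0.0055, 0, 0, -0.1], [0, -0.0485, -0.024, -0.0055, 0, 0, -0.1], [0, -0.046, -0.0285, -0.0055, 0, 0, -0.1], [0, -0.043, -0.033, -0.0055, 0, 0, -0.1], [0, -0.0395, -0.037, -0.0055, 0, 0, -0.1]],
])

```text
time_s: 6.4
position: [0.5474, -0.0031, 0.169]
tool_rot: [[-0.861, 0.507, 0.037], [0.508, 0.861, 0.01], [-0.027, 0.027, -0.999]]
contact_force: [0.3, -0.6, 0.5]
finger_gap: 0.993
```

Run:
```python
from fit import *
cap('top','top5');cap('scene','scene5')
c=load('top5'); crop(c,90,130,200,250,5,'t_car5'); d=load('scene5'); crop(d,110,130,240,210,6,'s_car5')
plan([(.579,-.2295,.17,170,5),(.579,-.2295,.12,170,2)],0)
```

```text
t 6.5 p [ 0.5492 -0.0062  0.1698] yaw 148.9 tilt 2.3 F [1.1 0.6 0.5] gap 0.999 q [-0.14  0.16 -0.31  1.06  0.01  0.41]
[0, -0.0281, -0.0352, -0.0001, 0.004, 0.007, -0.073],
[0, -0.0255, -0.0372, -0.0002, 0.004, 0.007, -0.073],
[0, -0.0227, -0.0389, -0.0002, 0.004, 0.007, -0.073],
[0, -0.0198, -0.0405, -0.0002, 0.004, 0.007, -0.073],
[0, -0.0167, -0.0418, -0.0001, 0.004, 0.007, -0.073],
[0, 0.0, 0.0, 0.025, -0.0, -0.0, -0.0],
[0, -0.0, -0.0, 0.025, -0.0, -0.0, 0.0],
```

View pics/t_car5.png

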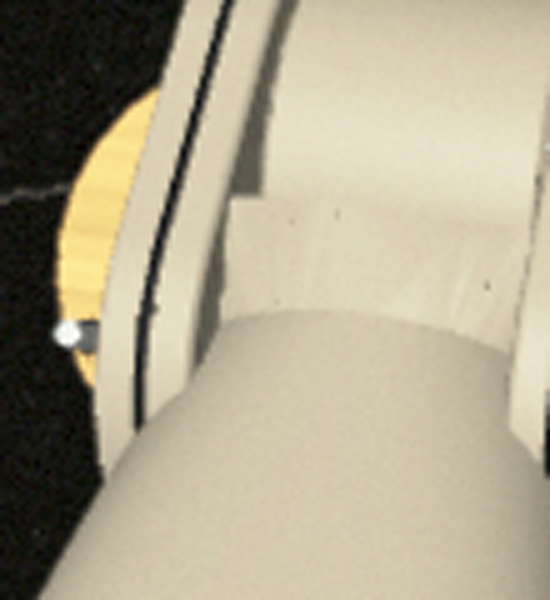

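View pics/s_car5.png

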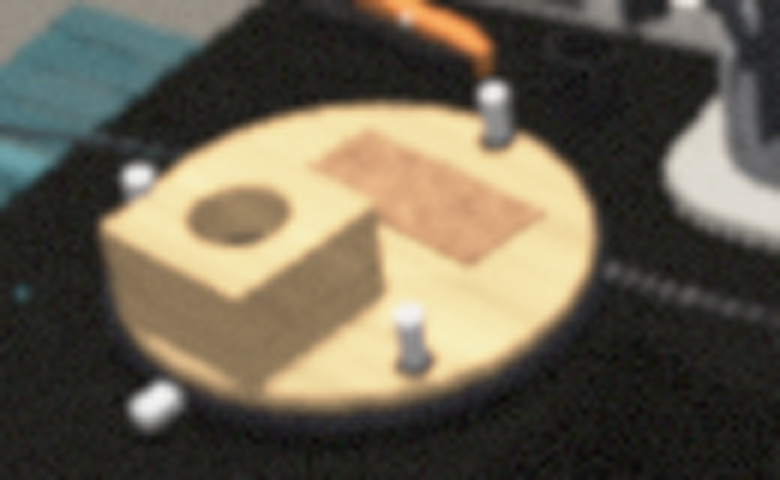

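arm_command([
  [[0, -0.028, -0.035, 0, 0.004, 0.007, -0.073], [0, -0.0255, -0.037, 0, 0.004, 0.007, -0.073], [0, -0.0225, -0.039, 0, 0.004, 0.007, -0.073], [0, -0.02, -0.0405, 0, 0.004, 0.007, -0.073], [0, -0.0165, -0.0415, 0, 0.004, 0.007, -0.073], [0, 0, 0, 0.01, 0, 0, 0]],
])

```text
time_s: 7.25
position: [0.5904, -0.2299, 0.1652]
tool_rot: [[-0.988, 0.153, 0.023], [0.153, 0.988, -0.002], [-0.023, 0.002, -1.0]]
contact_force: [0.1, -0.3, 0.3]
finger_gap: 1.001
```

Run:
```python
from fit import *
cap('top','top6');cap('scene','scene6')
c=load('top6'); crop(c,90,130,200,250,5,'t_car6'); d=load('scene6'); crop(d,220,110,390,260,4,'s_6')
plan([(.579,-.2295,.12,170,1),(.579,-.2295,.069,170,3)],0)
```

```text
t 7.35 p [ 0.5875 -0.2262  0.1627] yaw 171.3 tilt 0.94 F [ 0.4  0.7 -0.4] gap 0.997 q [-0.47  0.32 -0.12  1.12  0.01 -0.32]
[0, 0.0085, -0.0047, 0.0425, 0.005, 0.016, 0.023],
[0, -0.0, 0.0, 0.017, -0.0, -0.0, 0.0],
[0, -0.0, 0.0, 0.017, -0.0, -0.0, 0.0],
[0, -0.0, 0.0, 0.017, -0.0, -0.0, 0.0],
```

View pics/t_car6.png

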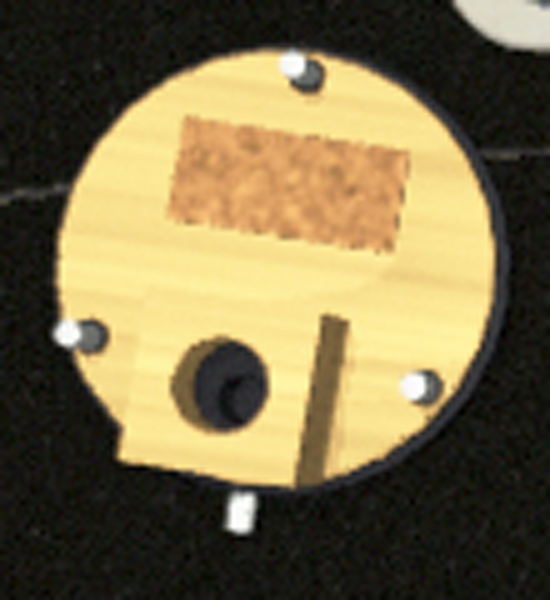

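View pics/s_6.png

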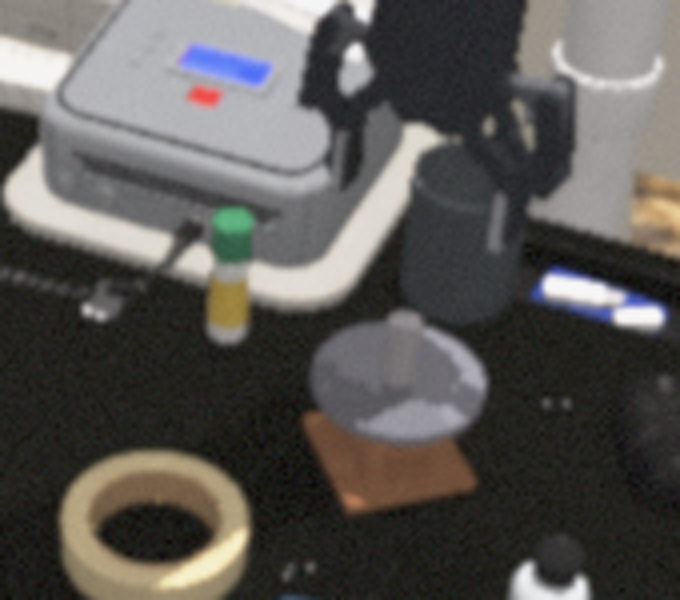

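Run:
```python
from fit import *
x=fit(dict(tab60=(415,385),tab180=(291,65),tab300=(68,333),mouth=(219,384),ptr=(240,512)),dict(tab60=(408,316),tab180=(494,93),tab300=(137,174),mouth=(240,216),ptr=(158,402)),load('top6'),load('scene5'))
c=load('top6')
im=c['pixels'][195:220,122:147].astype(float); g=np.clip(im*5,0,255).astype(np.uint8)
big=cv2.resize(g[:,:,::-1],None,fx=24,fy=24,interpolation=cv2.INTER_CUBIC)
a=np.radians(x[2]); m=np.array([x[0]+.06*np.cos(a),x[1]+.06*np.sin(a)])
print('mouth',m)
def ring(r,z,col,o=(0,0)):
    t=np.linspace(0,2*np.pi,60); P=np.c_[m[0]+o[0]+r*np.cos(t),m[1]+o[1]+r*np.sin(t),np.full(60,z)]
    uv=(proj(c,P)-[122,195]+.5)*24-.5; cv2.polylines(big,[np.round(uv).astype(np.int32)],True,col,1)
ring(.022,.077,(0,255,0)); ring(.022,.049,(0,0,255))
cv2.imwrite('pics/bore6.png',big)
```

```text
[  0.5686   0.1851 170.3044 170.9967  -0.2771   0.929 ] rms px 0.21
[-0.4  0.1  0.1 -0.3 -0.1 -0.1  0.2  0.3  0.2  0.   0.2 -0.1 -0.1  0.
  0.2  0.3 -0.1  0.1 -0.2 -0.3]
mouth [0.50949644 0.19523837]
```

View pics/bore6.png

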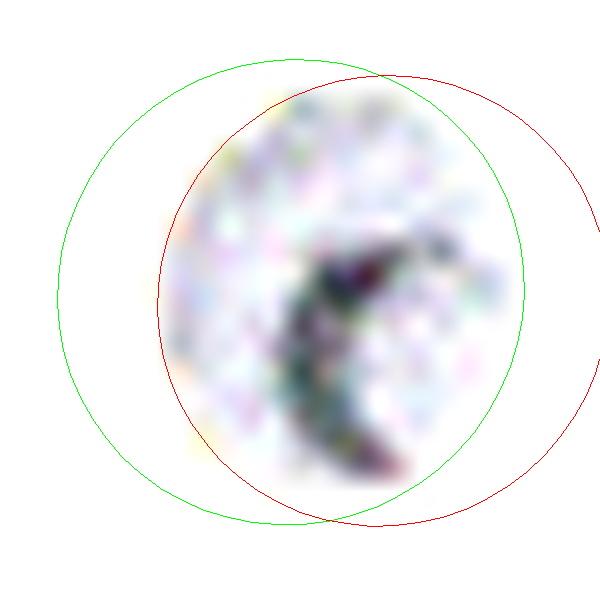

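arm_command([
  [[0, 0.008, -0.005, 0.02, 0.005, 0.016, 0.02], [0, 0, 0, 0.025, 0, 0, 0], [0, 0, 0, 0.025, 0, 0, 0], [0, 0, 0, 0.012, 0, 0, 0], [0, 0, 0, 0, 0, 0, 0]],
])

```text
time_s: 7.98
position: [0.5754, -0.2222, 0.0747]
tool_rot: [[-0.986, 0.167, -0.006], [0.167, 0.986, 0.002], [0.006, 0.001, -1.0]]
contact_force: [0.1, -0.0, -0.7]
finger_gap: 0.999
```

Run:
```python
from pl import *
plan([(.5795,-.2297,.070,170.5,2)],0)
d=cap('scene','scene7'); crop(d,260,110,390,230,6,'s_7'); d=cap('top','top7'); crop(d,270,130,380,230,6,'t_7')
```

```text
t 7.97 p [ 0.5754 -0.2222  0.0747] yaw 170.4 tilt 0.37 F [ 0.1 -0.  -0.7] gap 0.999 q [-0.47  0.39 -0.23  0.97 -0.   -0.31]
[0, -0.0027, -0.0034, 0.0023, 0.001, -0.003, -0.001],
[0, -0.0026, -0.0034, 0.0023, 0.001, -0.003, -0.001],
```

View pics/s_7.png

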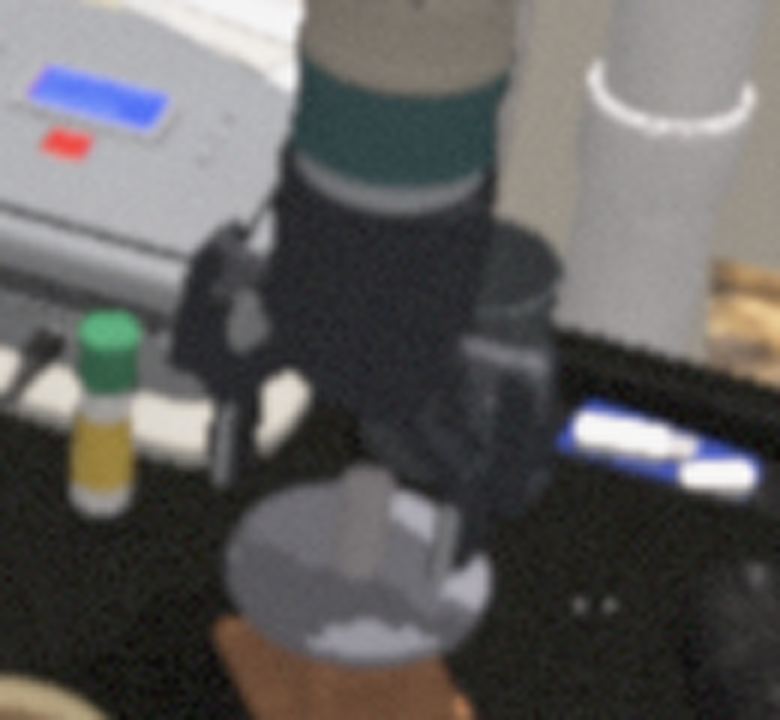

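arm_command([
  [[0, -0.0027, -0.004, 0.002, 0, 0, 0], [0, -0.0025, -0.0035, 0.002, 0, 0, 0], [0.5, 0, 0, 0, 0, 0, 0], [0.5, 0, 0, 0, 0, 0, 0]],
], squeeze=40)

```text
time_s: 8.57
position: [0.5832, -0.2334, 0.075]
tool_rot: [[-0.986, 0.167, 0.002], [0.167, 0.986, -0.002], [-0.002, -0.001, -1.0]]
contact_force: [0.4, 0.5, -0.2]
finger_gap: 0.606
```

Run:
```python
from pl import *
plan([(.5795,-.2297,.070,170.5,1)],0.5)
d=cap('scene','scene8'); crop(d,260,110,390,230,6,'s_8')
```

```text
t 8.57 p [ 0.5832 -0.2334  0.075 ] yaw 170.4 tilt 0.15 F [ 0.4  0.5 -0.2] gap 0.606 q [-0.48  0.4  -0.21  0.96 -0.   -0.32]
[0.5, 0.0043, 0.0031, 0.005, -0.001, 0.002, -0.002],
```

View pics/s_8.png

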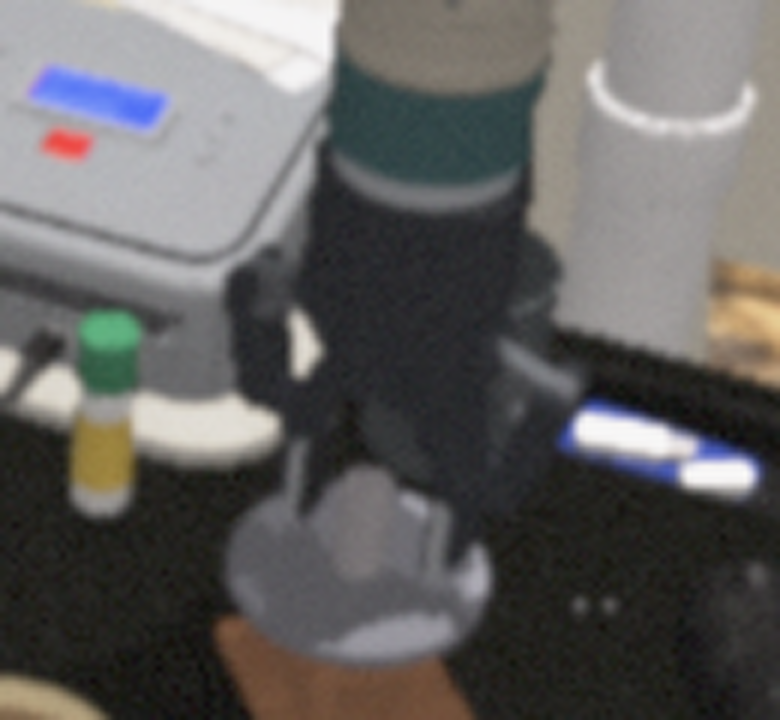

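arm_command([
  [[0.55, 0.003, 0.0025, 0.004, 0, 0, 0], [0.55, 0, 0, 0, 0, 0, 0]],
])

```text
time_s: 8.88
position: [0.5802, -0.2301, 0.0706]
tool_rot: [[-0.986, 0.167, 0.001], [0.167, 0.986, -0.002], [-0.002, -0.001, -1.0]]
contact_force: [-0.6, 0.5, -0.3]
finger_gap: 0.45
```

Run:
```python
from pl import *
plan([(.5795,-.2297,.070,170.5,1)],0.5)
```

```text
t 8.88 p [ 0.5802 -0.2301  0.0706] yaw 170.4 tilt 0.12 F [-0.6  0.5 -0.3] gap 0.45 q [-0.48  0.4  -0.22  0.95 -0.   -0.31]
[0.5, 0.0008, 0.0003, 0.0006, -0.001, 0.002, -0.002],
```

Good. Close on the post.

arm_command([
  [[1, 0, 0, 0, 0, 0, 0], [1, 0, 0, 0, 0, 0, 0], [1, 0, 0, 0, 0, 0, 0], [1, 0, 0, 0, 0, 0, 0]],
], squeeze=70)

```text
time_s: 9.38
position: [0.5803, -0.23, 0.0708]
tool_rot: [[-0.986, 0.167, 0.002], [0.167, 0.986, -0.002], [-0.002, -0.001, -1.0]]
contact_force: [-0.2, 0.5, 0.2]
finger_gap: 0.215
```

Run:
```python
from pl import *
st()
d=cap('scene','scene9'); crop(d,260,110,390,230,6,'s_9')
```

```text
t 9.38 p [ 0.5803 -0.23    0.0708] yaw 170.4 tilt 0.14 F [-0.2  0.5  0.2] gap 0.215 q [-0.48  0.4  -0.22  0.95 -0.   -0.31]
```

View pics/s_9.png

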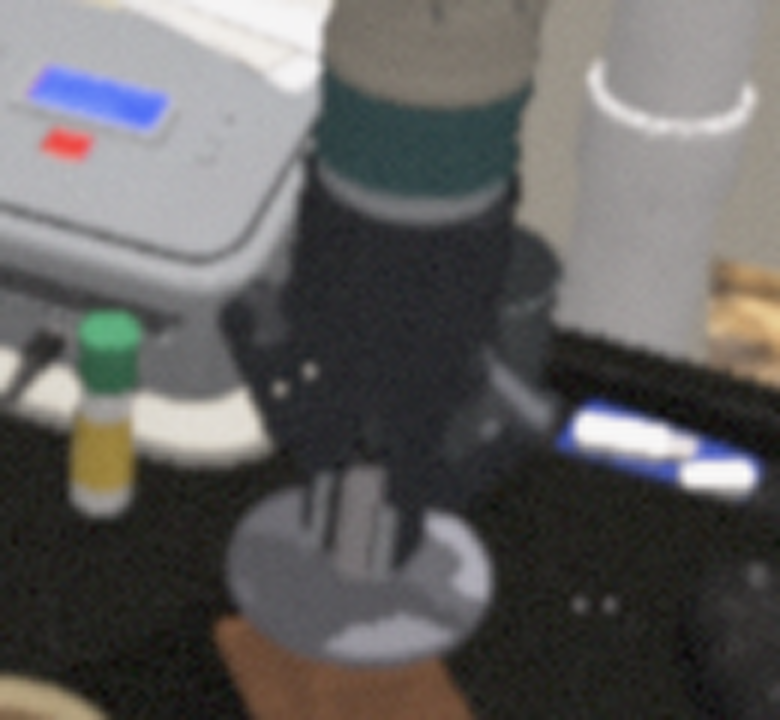

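arm_command([
  [[1, 0, 0, -0.01, 0, 0, 0], [1, 0, 0, -0.03, 0, 0, 0], [1, 0, 0, -0.04, 0, 0, 0], [1, 0, 0, -0.03, 0, 0, 0]],
], squeeze=100)

```text
time_s: 9.93
position: [0.5768, -0.2281, 0.1803]
tool_rot: [[-0.986, 0.167, -0.007], [0.167, 0.986, 0.003], [0.008, 0.002, -1.0]]
contact_force: [0.9, -0.9, -2.3]
finger_gap: 0.212
```

Run:
```python
from pl import *
plan([(.5034,.1938,.17,170.4,9)],1)
d=cap('scene','scene10'); crop(d,260,80,390,200,6,'s_10')
```

```text
t 9.93 p [ 0.5768 -0.2281  0.1803] yaw 170.4 tilt 0.45 F [ 0.9 -0.9 -2.3] gap 0.212 q [-0.48  0.3  -0.1   1.17 -0.   -0.31]
[1, 0.0159, 0.0449, 0.0013, 0.0, -0.001, -0.0],
[1, 0.0159, 0.0449, 0.0013, 0.0, -0.001, -0.0],
[1, 0.0159, 0.0449, 0.0013, 0.0, -0.001, -0.0],
[1, 0.0159, 0.0449, 0.0013, 0.0, -0.001, -0.0],
[1, 0.0159, 0.0449, 0.0013, 0.0, -0.001, -0.0],
[1, 0.0159, 0.0449, 0.0012, 0.0, -0.001, -0.0],
[1, 0.0159, 0.0449, 0.0012, 0.0, -0.001, -0.0],
[1, 0.0159, 0.0449, 0.0012, 0.0, -0.001, -0.0],
[1, 0.0159, 0.0449, 0.0012, 0.0, -0.001, -0.0],
```

View pics/s_10.png

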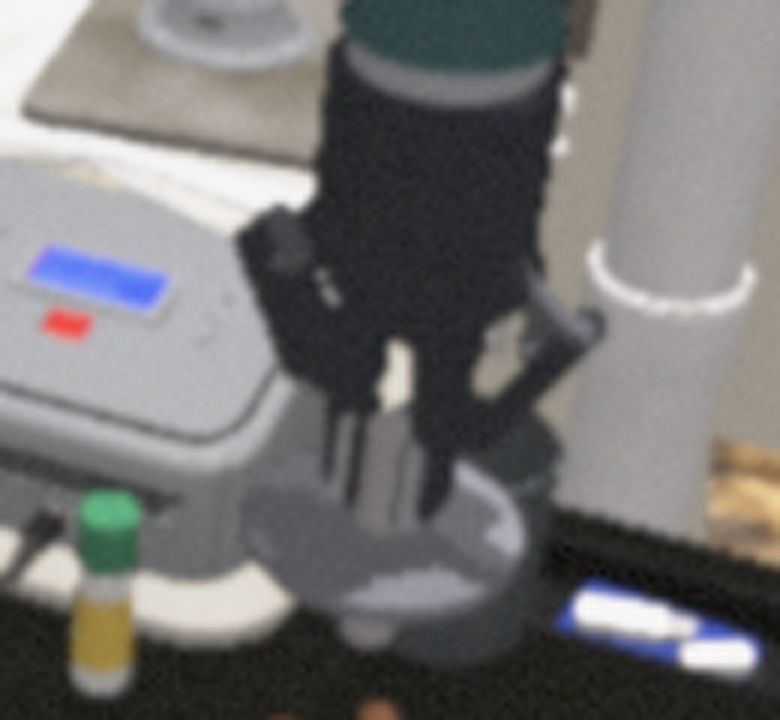

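arm_command([
  [[1, 0.01, 0.03, 0, 0, -0.003, 0], [1, 0.016, 0.045, 0, 0, -0.003, 0], [1, 0.016, 0.045, 0.001, 0, 0, 0], [1, 0.016, 0.045, 0.001, 0, 0, 0], [1, 0.016, 0.045, 0.001, 0, 0, 0], [1, 0.016, 0.045, 0.001, 0, 0, 0], [1, 0.016, 0.045, 0.001, 0, 0, 0], [1, 0.012, 0.04, 0.001, 0, 0, 0]],
])

```text
time_s: 10.98
position: [0.5191, 0.1323, 0.1776]
tool_rot: [[-0.985, 0.174, 0.009], [0.174, 0.985, -0.004], [-0.01, -0.002, -1.0]]
contact_force: [0.8, -0.2, -1.4]
finger_gap: 0.209
```

Run:
```python
from pl import *
plan([(.5034,.1938,.17,170.4,3)],1)
```

```text
t 10.97 p [0.5191 0.1323 0.1776] yaw 170.0 tilt 0.58 F [ 0.8 -0.2 -1.4] gap 0.209 q [ 0.13  0.15 -0.3   1.11 -0.    0.31]
[1, 0.0087, 0.0193, 0.0024, -0.001, 0.003, -0.002],
[1, 0.0087, 0.0193, 0.0024, -0.001, 0.003, -0.002],
[1, 0.0086, 0.0193, 0.0025, -0.001, 0.003, -0.002],
```

arm_command([
  [[1, 0.0085, 0.02, 0.003, 0, 0.004, 0], [1, 0.007, 0.017, 0.003, 0, 0.003, 0], [1, 0.004, 0.007, 0.002, 0, 0, 0], [1, 0, 0, 0, 0, 0, 0]],
])

```text
time_s: 11.48
position: [0.5048, 0.183, 0.1678]
tool_rot: [[-0.986, 0.168, 0.0], [0.168, 0.986, -0.003], [-0.001, -0.003, -1.0]]
contact_force: [-0.1, -0.4, -1.2]
finger_gap: 0.207
```

Run:
```python
from pl import *
plan([(.5034,.1938,.17,170.4,1)],1)
d=cap('scene','scene11'); crop(d,110,60,240,180,6,'s_11')
d=cap('top','top11'); crop(d,90,130,200,250,5,'t_11')
```

```text
t 11.47 p [0.5048 0.183  0.1678] yaw 170.3 tilt 0.17 F [-0.1 -0.4 -1.2] gap 0.207 q [ 0.23  0.16 -0.31  1.1  -0.    0.4 ]
[1, 0.0032, 0.0104, -0.0022, -0.003, 0.001, -0.002],
```

View pics/s_11.png

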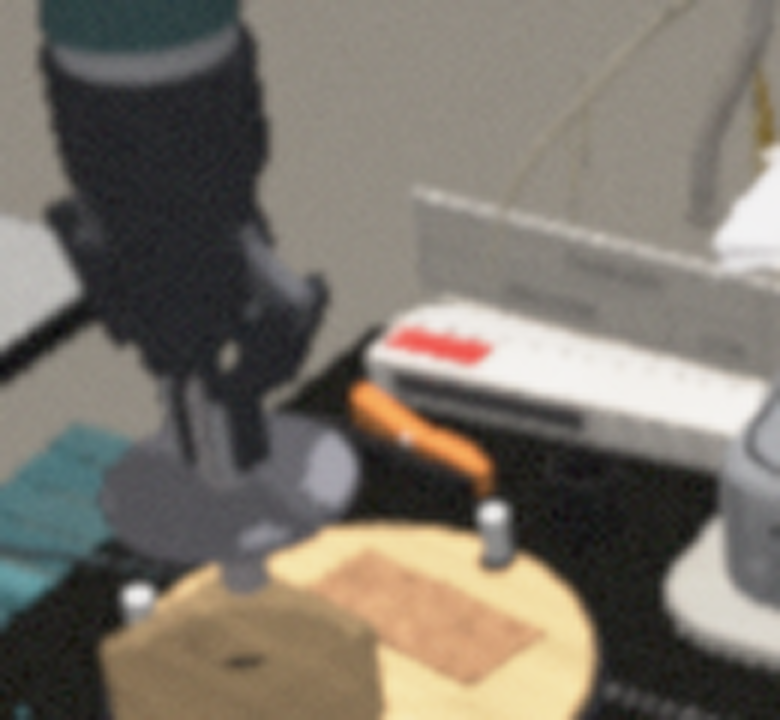

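View pics/t_11.png

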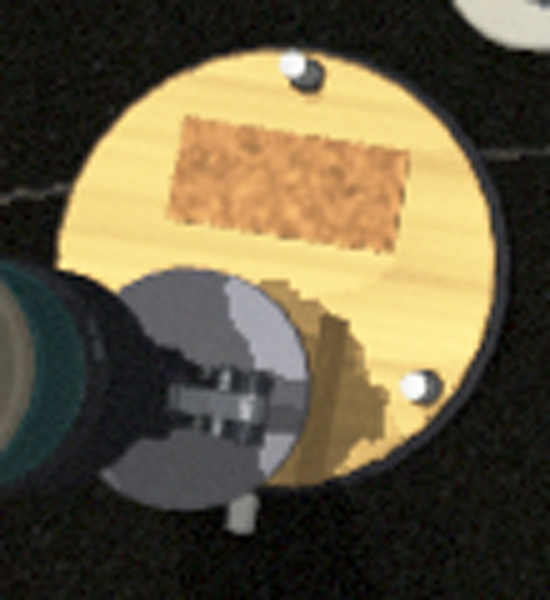

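```bash
cat > ov.py <<'E'
from pl import *
def overlay(f,cam,roi,s,tilt=(0,0),off=(0,0),out='ov'):
    c=load(f); x0,y0,x1,y1=roi; big=cv2.resize(c['pixels'][y0:y1,x0:x1,::-1],None,fx=s,fy=s,interpolation=cv2.INTER_CUBIC)
    st_=manip.sense(); p=st_['position']; Rt=st_['tool_rot']@R.from_rotvec([tilt[0],tilt[1],0]).as_matrix()
    def ring(r,h,col): # h = height above flange underside
        t=np.linspace(0,2*np.pi,60); L=np.c_[r*np.cos(t),r*np.sin(t),np.full(60,-(h-.0148))]
        P=L@Rt.T+p+np.array([off[0],off[1],0]); uv=(proj(c,P)-[x0,y0]+.5)*s-.5; cv2.polylines(big,[np.round(uv).astype(np.int32)],True,col,1)
    ring(.05,0,(0,0,255)); ring(.05,.008,(0,255,0)); ring(.01,-.044,(255,0,255)); ring(.01,.05,(255,255,0))
    cv2.imwrite('pics/'+out+'.png',big)
E
python3 - <<'E'
from ov import *
overlay('scene11','scene',(110,60,240,180),6,out='ov_s11'); overlay('top11','top',(90,130,200,250),5,out='ov_t11')
E
```

```text
(no output)
```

View pics/ov_s11.png

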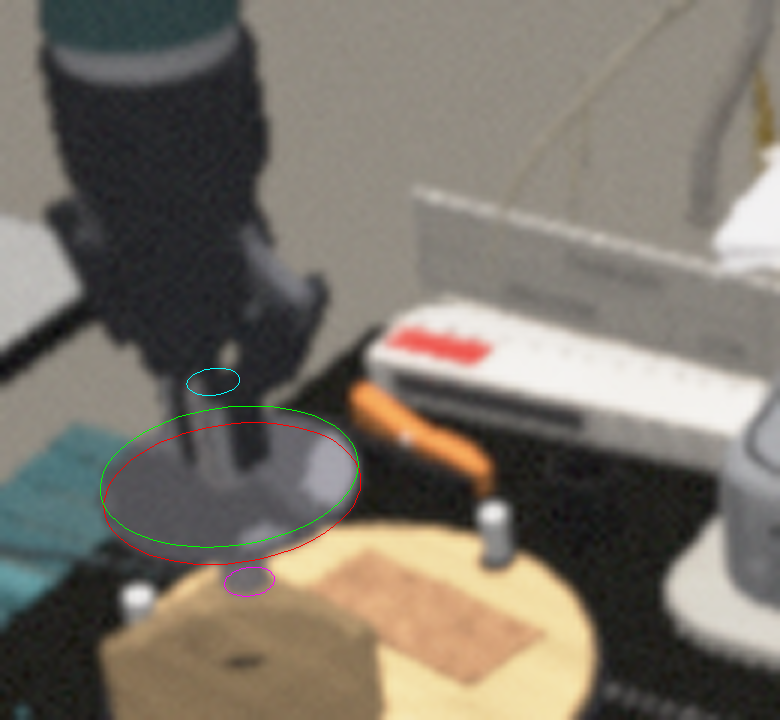

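View pics/ov_t11.png

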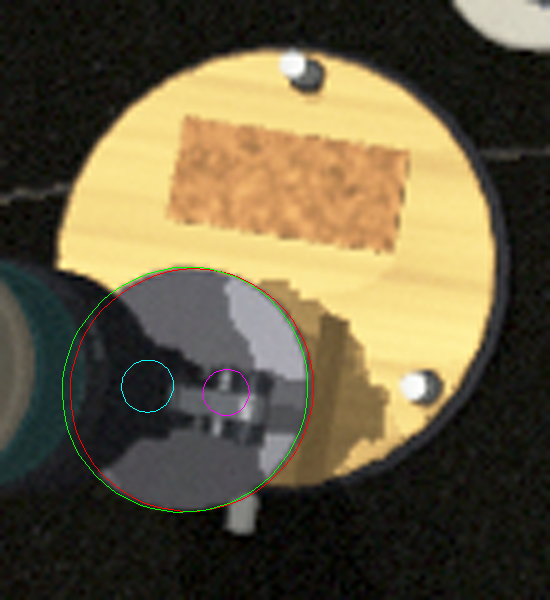

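arm_command([
  [[1, 0.002, 0.009, 0.008, -0.003, 0, 0], [1, 0, 0, 0.015, 0, 0, 0], [1, 0, 0, 0.015, 0, 0, 0], [1, 0, 0, 0.005, 0, 0, 0], [1, 0, 0, 0, 0, 0, 0]],
])

```text
time_s: 12.2
position: [0.5048, 0.1904, 0.1211]
tool_rot: [[-0.985, 0.172, -0.0], [0.172, 0.985, -0.001], [-0.0, -0.001, -1.0]]
contact_force: [-0.4, 0.2, -1.3]
finger_gap: 0.205
```

Run:
```python
from pl import *
plan([(.5034,.1938,.118,170.4,2)],1)
```

```text
t 12.2 p [0.5048 0.1904 0.1211] yaw 170.1 tilt 0.03 F [-0.4  0.2 -1.3] gap 0.205 q [ 0.24  0.21 -0.36  1.   -0.    0.41]
[1, 0.001, 0.0016, 0.0015, -0.0, 0.0, -0.003],
[1, 0.001, 0.0016, 0.0015, -0.0, 0.0, -0.003],
```

arm_command([
  [[1, 0.001, 0.0025, 0.004, 0, 0, -0.003], [1, 0.001, 0.0015, 0.004, 0, 0, 0], [1, 0, 0, 0.003, 0, 0, 0], [1, 0, 0, 0.001, 0, 0, 0]],
])

```text
time_s: 12.7
position: [0.5043, 0.1952, 0.1093]
tool_rot: [[-0.986, 0.169, 0.002], [0.169, 0.986, 0.0], [-0.002, 0.0, -1.0]]
contact_force: [0.0, -0.3, -1.6]
finger_gap: 0.207
```

Run:
```python
from pl import *
plan([(.5034,.1938,.104,170.4,2)],1)
```

```text
t 12.7 p [0.5043 0.1952 0.1093] yaw 170.3 tilt 0.11 F [ 0.  -0.3 -1.6] gap 0.207 q [ 0.25  0.22 -0.37  0.98 -0.    0.42]
[1, 0.0003, -0.0008, 0.0026, 0.0, 0.001, -0.001],
[1, 0.0003, -0.0008, 0.0026, 0.0, 0.001, -0.001],
```

arm_command([
  [[1, 0.0005, -0.0015, 0.003, 0, 0, 0], [1, 0.0005, -0.0005, 0.003, 0, 0, 0], [1, 0, 0, 0.003, 0, 0, 0]],
])

```text
time_s: 13.08
position: [0.5032, 0.1935, 0.1002]
tool_rot: [[-0.986, 0.169, 0.003], [0.169, 0.986, 0.001], [-0.003, 0.001, -1.0]]
contact_force: [-0.6, 1.1, -1.7]
finger_gap: 0.208
```

Run:
```python
from pl import *
plan([(.5034,.1938,.104,170.4,2)],1)
```

```text
t 13.07 p [0.5032 0.1935 0.1002] yaw 170.3 tilt 0.17 F [-0.6  1.1 -1.7] gap 0.208 q [ 0.25  0.23 -0.38  0.96 -0.    0.42]
[1, -0.0001, 0.0002, -0.0019, 0.001, 0.001, -0.001],
[1, -0.0001, 0.0002, -0.0019, 0.001, 0.001, -0.001],
```

arm_command([
  [[1, 0, 0, 0.003, 0, 0, 0], [1, 0, 0, 0.003, 0, 0, 0], [1, 0, 0, 0.003, 0, 0, 0], [1, 0, 0, 0.002, 0, 0, 0]],
])

```text
time_s: 13.58
position: [0.5033, 0.1936, 0.0917]
tool_rot: [[-0.986, 0.169, 0.003], [0.169, 0.986, 0.0], [-0.003, 0.001, -1.0]]
contact_force: [-7.9, -1.0, 17.0]
finger_gap: 0.208
```

Run:
```python
from pl import *
st()
```

```text
t 13.57 p [0.5033 0.1936 0.0917] yaw 170.3 tilt 0.16 F [-7.9 -1.  17. ] gap 0.208 q [ 0.25  0.24 -0.39  0.94 -0.    0.42]
```

arm_command([
  [[1, 0, 0, -0.001, 0, 0, 0], [0.5, 0, 0, 0, 0, 0, 0], [0.5, 0, 0, 0, 0, 0, 0], [0.5, 0, 0, 0, 0, 0, 0], [0.5, 0, 0, -0.02, 0, 0, 0], [0.5, 0, 0, -0.035, 0, 0, 0], [0.5, 0, 0, -0.03, 0, 0, 0]],
], squeeze=60)

```text
time_s: 14.45
position: [0.5011, 0.1928, 0.1764]
tool_rot: [[-0.986, 0.169, -0.003], [0.169, 0.986, -0.002], [0.003, -0.002, -1.0]]
contact_force: [0.2, -0.9, 0.6]
finger_gap: 0.499
```

Run:
```python
from pl import *
st()
d=cap('scene','scene12'); crop(d,110,90,240,210,6,'s_12')
d=cap('top','top12'); crop(d,90,130,200,250,5,'t_12')
```

```text
t 14.45 p [0.5011 0.1928 0.1764] yaw 170.3 tilt 0.22 F [ 0.2 -0.9  0.6] gap 0.499 q [ 0.25  0.16 -0.29  1.12 -0.    0.42]
```

View pics/s_12.png

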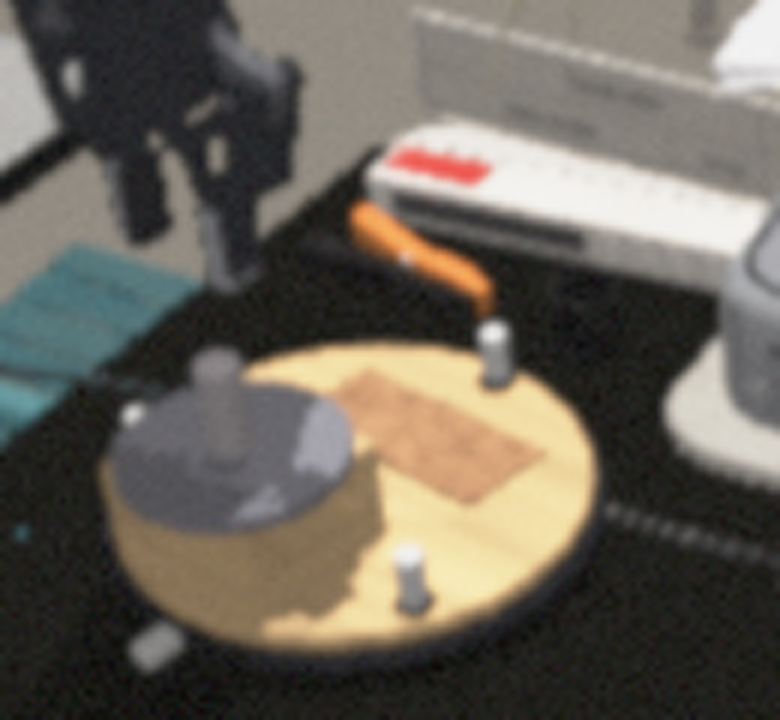

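Run:
```python
from pl import *
t=load('top12'); 
from m import blob,circ
b=blob(t,(250,200,310,260),(15,40,150),(35,255,255)); print(circ(unproj(t,b,.025)))
plan([(.458,-.093,.12,170,6),(.458,-.093,.05,170,2)],.58)
```

```text
(array([ 0.45073733, -0.13757478,  0.05176304]), np.float64(0.00028066441893473854))
t 14.55 p [0.5039 0.1935 0.1793] yaw 170.3 tilt 0.22 F [ 0.4 -0.2  0.5] gap 0.497 q [ 0.25  0.16 -0.29  1.12 -0.    0.42]
[0.58, -0.0005, -0.0484, 0.0098, 0.0, 0.001, 0.001],
[0.58, -0.0005, -0.0484, 0.0099, 0.0, 0.001, 0.001],
[0.58, -0.0006, -0.0484, 0.0099, 0.0, 0.001, 0.001],
[0.58, -0.0006, -0.0484, 0.0099, 0.0, 0.001, 0.001],
[0.58, -0.0007, -0.0484, 0.0099, 0.0, 0.001, 0.001],
[0.58, -0.0007, -0.0484, 0.0099, 0.0, 0.001, 0.001],
[0.58, -0.0, 0.0, 0.035, -0.0, -0.0, 0.0],
[0.58, -0.0, 0.0, 0.035, -0.0, -0.0, 0.0],
```

arm_command([
  [[0.58, -0.0005, -0.04, 0, 0, 0, 0], [0.58, -0.0005, -0.05, 0.005, 0, 0, 0], [0.58, -0.0005, -0.05, 0.01, 0, 0, 0], [0.58, -0.0005, -0.05, 0.015, 0, 0, 0], [0.58, -0.0005, -0.05, 0.015, 0, 0, 0], [0.58, -0.0005, -0.03, 0.01, 0, 0, 0], [0.58, 0, -0.005, 0, 0, 0, 0]],
])

```text
time_s: 15.42
position: [0.4588, -0.0844, 0.1172]
tool_rot: [[-0.986, 0.167, 0.002], [0.167, 0.986, 0.001], [-0.002, 0.002, -1.0]]
contact_force: [-0.6, 0.5, 0.4]
finger_gap: 0.417
```

Run:
```python
from pl import *
plan([(.4585,-.0933,.07,170,2),(.4585,-.0933,.035,170,2)],.58)
```

```text
t 15.43 p [ 0.4588 -0.0844  0.1172] yaw 170.4 tilt 0.16 F [-0.6  0.5  0.4] gap 0.417 q [-0.32  0.09 -0.51  0.97  0.   -0.15]
[0.58, -0.0006, -0.0045, 0.0236, 0.001, 0.001, 0.004],
[0.58, -0.0006, -0.0044, 0.0236, 0.001, 0.001, 0.004],
[0.58, -0.0, 0.0, 0.0175, 0.0, 0.0, 0.0],
[0.58, -0.0, 0.0, 0.0175, 0.0, 0.0, 0.0],
```

arm_command([
  [[0.58, -0.0005, -0.004, 0.015, 0, 0, 0], [0.58, 0, -0.001, 0.025, 0, 0, 0], [0.58, 0, 0, 0.02, 0, 0, 0], [0.58, 0, 0, 0.005, 0, 0, 0], [0.58, 0, 0, 0, 0, 0, 0]],
])

```text
time_s: 16.05
position: [0.4589, -0.0859, 0.048]
tool_rot: [[-0.987, 0.162, 0.002], [0.162, 0.987, 0.003], [-0.001, 0.004, -1.0]]
contact_force: [-0.6, -0.4, -0.1]
finger_gap: 0.422
```

Run:
```python
from pl import *
plan([(.4585,-.0933,.006,170,3)],.58)
d=cap('scene','scene13'); crop(d,200,170,320,280,6,'s_13')
```

```text
t 16.05 p [ 0.4589 -0.0859  0.048 ] yaw 170.7 tilt 0.22 F [-0.6 -0.4 -0.1] gap 0.422 q [-0.33  0.18 -0.58  0.81  0.   -0.16]
[0.58, -0.0003, -0.0025, 0.014, 0.001, 0.0, 0.004],
[0.58, -0.0003, -0.0025, 0.014, 0.001, 0.0, 0.004],
[0.58, -0.0003, -0.0025, 0.014, 0.001, 0.0, 0.004],
```

View pics/s_13.png

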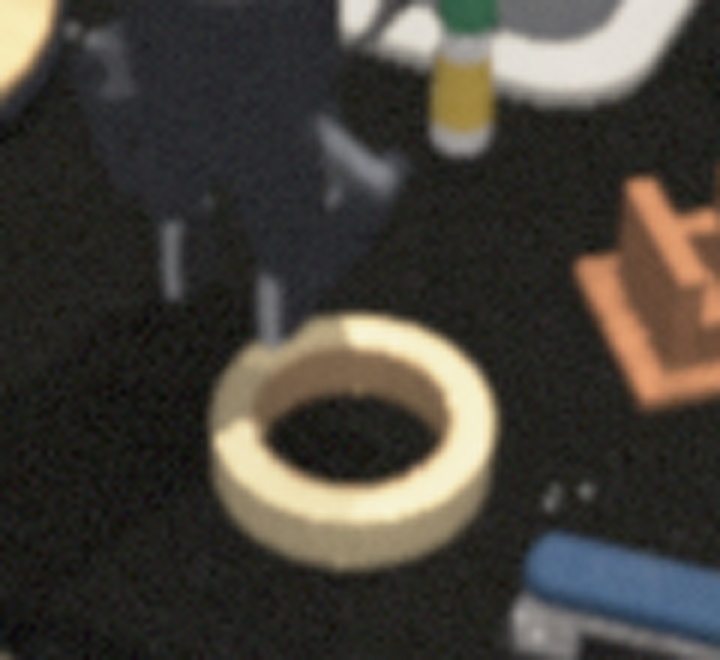

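arm_command([
  [[0.58, -0.0005, -0.0085, 0, 0, 0, 0], [0.58, 0, -0.002, 0, 0, 0, 0], [0.58, 0, 0, 0, 0, 0, 0]],
])

```text
time_s: 16.48
position: [0.4596, -0.0976, 0.0501]
tool_rot: [[-0.987, 0.161, 0.006], [0.161, 0.987, 0.002], [-0.006, 0.003, -1.0]]
contact_force: [0.4, 0.7, -0.3]
finger_gap: 0.422
```

Run:
```python
from pl import *
plan([(.4585,-.0933,.006,170,3)],.58)
```

```text
t 16.48 p [ 0.4596 -0.0976  0.0501] yaw 170.7 tilt 0.37 F [ 0.4  0.7 -0.3] gap 0.422 q [-0.35  0.18 -0.58  0.81  0.   -0.19]
[0.58, 0.0007, 0.0013, 0.0147, 0.001, 0.002, 0.004],
[0.58, 0.0007, 0.0013, 0.0147, 0.001, 0.002, 0.004],
[0.58, 0.0006, 0.0013, 0.0147, 0.001, 0.002, 0.004],
```

arm_command([
  [[0.58, 0.001, 0.003, 0.013, 0, 0, 0], [0.58, 0, 0.0005, 0.014, 0, 0, 0], [0.58, 0, 0, 0.011, 0, 0, 0], [0.58, 0, 0, 0, 0, 0, 0]],
])

```text
time_s: 16.98
position: [0.4587, -0.0935, 0.009]
tool_rot: [[-0.987, 0.161, 0.005], [0.162, 0.987, 0.002], [-0.005, 0.003, -1.0]]
contact_force: [0.6, 0.9, 0.2]
finger_gap: 0.423
```

Run:
```python
from pl import *
plan([(.4585,-.0933,.006,170,1)],.58)
d=cap('scene','scene14'); crop(d,200,170,320,280,6,'s_14')
```

```text
t 16.98 p [ 0.4587 -0.0935  0.009 ] yaw 170.7 tilt 0.33 F [0.6 0.9 0.2] gap 0.423 q [-0.34  0.24 -0.62  0.71  0.   -0.18]
[0.58, 0.0002, 0.0001, 0.003, 0.003, 0.005, 0.012],
```

View pics/s_14.png

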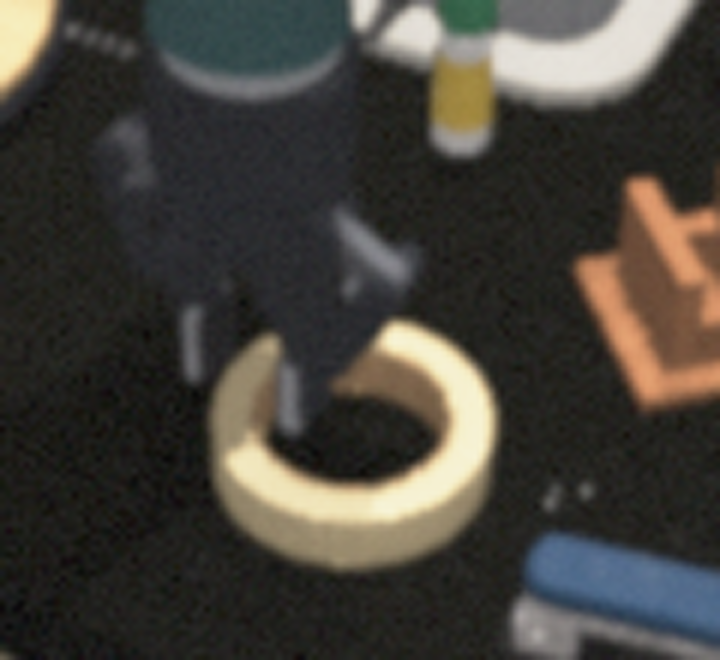

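arm_command([
  [[0.7, 0, 0, 0.001, 0, 0, 0], [1, 0, 0, 0, 0, 0, 0], [1, 0, 0, 0, 0, 0, 0], [1, 0, 0, 0, 0, 0, 0], [1, 0, 0, 0, 0, 0, 0]],
], squeeze=80)

```text
time_s: 17.65
position: [0.4598, -0.0936, 0.0091]
tool_rot: [[-0.987, 0.161, 0.007], [0.162, 0.987, 0.002], [-0.007, 0.003, -1.0]]
contact_force: [-0.6, -0.0, -1.2]
finger_gap: 0.171
```

Run:
```python
from pl import *
st()
```

```text
t 17.65 p [ 0.4598 -0.0936  0.0091] yaw 170.7 tilt 0.44 F [-0.6 -0.  -1.2] gap 0.171 q [-0.34  0.24 -0.62  0.71  0.   -0.18]
```

arm_command([
  [[1, 0, 0, -0.015, 0, 0, 0], [1, 0, 0, -0.035, 0, 0, 0], [1, 0, 0, -0.045, 0, 0, 0], [1, 0, 0.01, -0.04, 0, 0, 0], [1, 0, 0.03, -0.02, 0, 0, 0], [1, 0, 0.03, 0, 0, 0, 0], [1, 0, 0.02, 0, 0, 0, 0], [1, 0, 0, 0, 0, 0, 0]],
])

```text
time_s: 18.65
position: [0.4746, -0.003, 0.1777]
tool_rot: [[-0.987, 0.163, 0.015], [0.163, 0.987, 0.001], [-0.015, 0.004, -1.0]]
contact_force: [-0.2, 0.1, -1.8]
finger_gap: 0.171
```

Run:
```python
from pl import *
st()
d=cap('scene','scene15'); crop(d,150,90,290,210,5,'s_15')
d=cap('top','top15'); crop(d,170,130,300,250,5,'t_15')
```

```text
t 18.65 p [ 0.4746 -0.003   0.1777] yaw 170.6 tilt 0.88 F [-0.2  0.1 -1.8] gap 0.171 q [-0.14  0.04 -0.43  1.09  0.    0.02]
```

View pics/s_15.png

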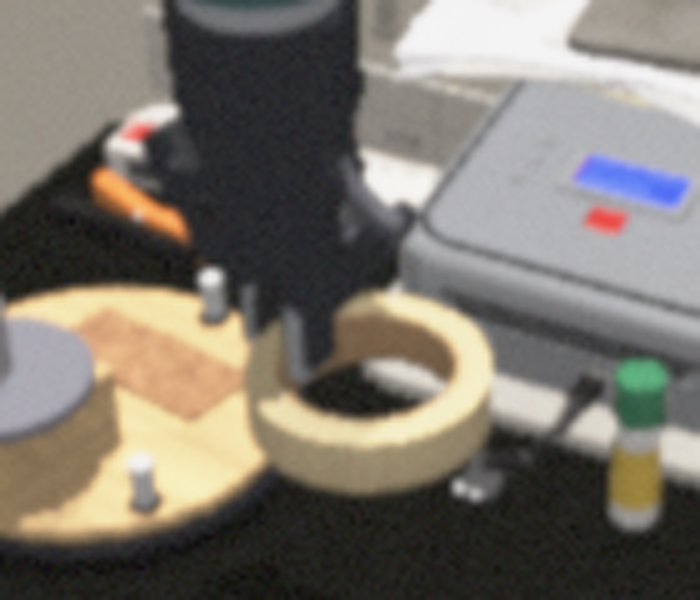

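View pics/t_15.png

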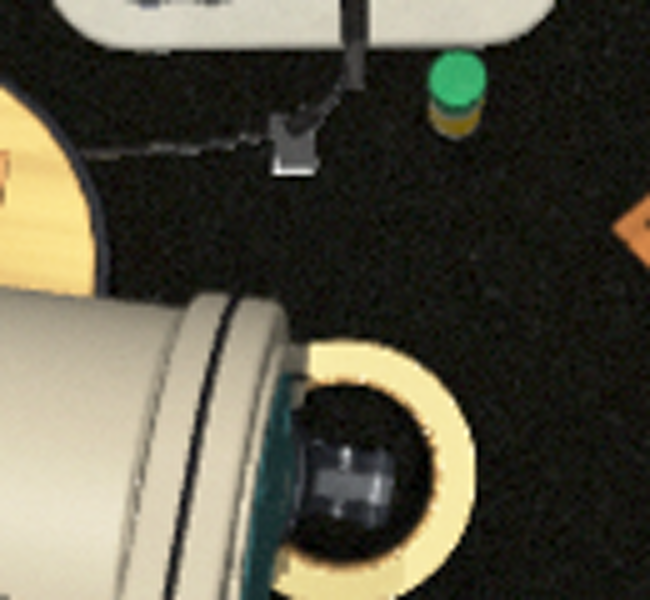

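Run:
```python
from pl import *
plan([(.5124,.2377,.172,170.7,6)],1)
```

```text
t 18.75 p [ 0.4744 -0.004   0.1772] yaw 170.5 tilt 0.84 F [-0.1 -0.3 -0.7] gap 0.173 q [-0.15  0.04 -0.43  1.09  0.    0.02]
[1, 0.0004, 0.0408, 0.001, 0.001, 0.002, -0.001],
[1, 0.0004, 0.0408, 0.001, 0.001, 0.002, -0.001],
[1, 0.0004, 0.0408, 0.001, 0.001, 0.002, -0.001],
[1, 0.0003, 0.0408, 0.0009, 0.001, 0.002, -0.001],
[1, 0.0003, 0.0408, 0.0009, 0.001, 0.002, -0.001],
[1, 0.0003, 0.0408, 0.0009, 0.001, 0.002, -0.001],
```

arm_command([
  [[1, 0.0005, 0.03, 0, 0, 0.003, 0], [1, 0.0005, 0.041, 0, 0, 0.003, 0], [1, 0.0005, 0.041, 0, 0, 0.003, 0], [1, 0.0005, 0.041, 0, 0, 0.003, 0], [1, 0.0005, 0.041, 0, 0, 0.003, 0], [1, 0.0005, 0.03, 0, 0, 0, 0], [1, 0, 0.01, 0, 0, 0, 0], [1, 0, 0, 0, 0, 0, 0]],
])

```text
time_s: 19.75
position: [0.5127, 0.2255, 0.1773]
tool_rot: [[-0.984, 0.177, -0.002], [0.177, 0.984, -0.001], [0.002, -0.002, -1.0]]
contact_force: [-0.1, 0.1, -0.9]
finger_gap: 0.166
```

Run:
```python
from pl import *
plan([(.5124,.2377,.172,170.7,1)],1)
d=cap('scene','scene16'); crop(d,110,80,240,210,5,'s_16')
d=cap('top','top16'); crop(d,90,130,200,250,5,'t_16')
```

```text
t 19.75 p [0.5127 0.2255 0.1773] yaw 169.8 tilt 0.14 F [-0.1  0.1 -0.9] gap 0.166 q [ 0.3   0.2  -0.24  1.13 -0.    0.48]
[1, 0.0025, 0.012, 0.0053, -0.002, -0.002, -0.015],
```

View pics/s_16.png

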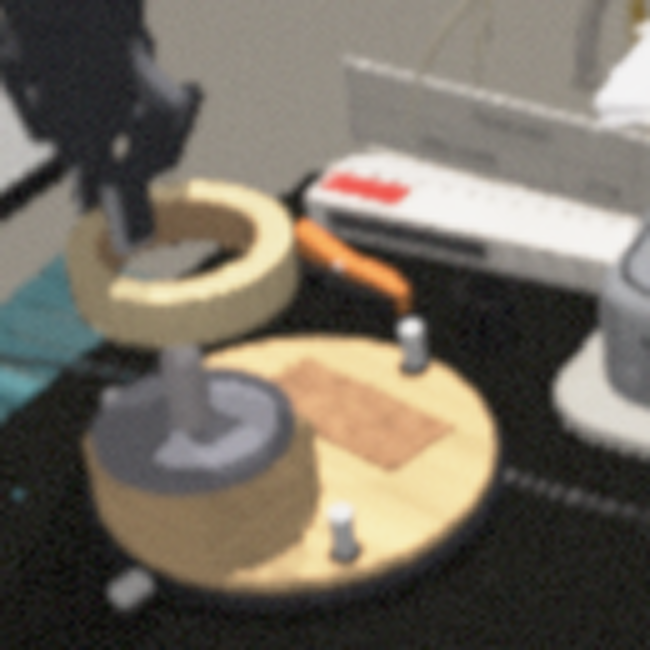

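View pics/t_16.png

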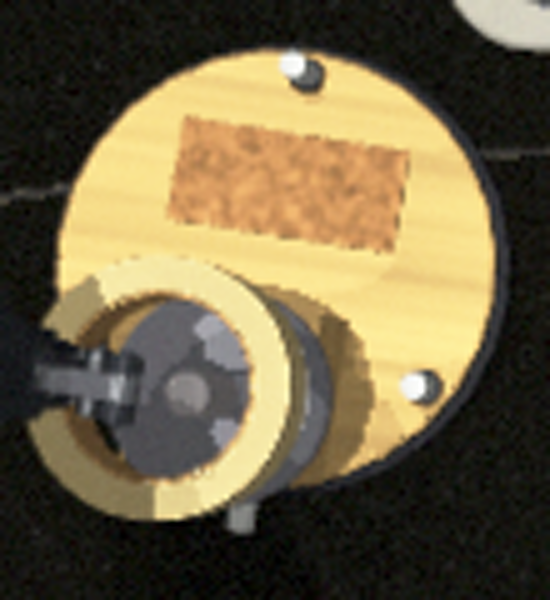

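arm_command([
  [[1, 0.002, 0.013, 0.003, 0, 0, -0.01], [1, 0, 0.001, 0.01, 0, 0, 0], [1, 0, 0, 0.005, 0, 0, 0], [1, 0, 0, 0, 0, 0, 0]],
])

```text
time_s: 20.35
position: [0.5123, 0.2374, 0.1575]
tool_rot: [[-0.985, 0.17, -0.004], [0.17, 0.985, -0.002], [0.003, -0.003, -1.0]]
contact_force: [0.2, -0.1, -2.1]
finger_gap: 0.169
```

Run:
```python
from pl import *
plan([(.5124,.2377,.100,170.7,4)],1)
```

```text
t 20.35 p [0.5123 0.2374 0.1575] yaw 170.2 tilt 0.25 F [ 0.2 -0.1 -2.1] gap 0.169 q [ 0.32  0.22 -0.26  1.1  -0.    0.49]
[1, -0.0, 0.0001, 0.0144, -0.001, -0.001, -0.002],
[1, -0.0, 0.0001, 0.0144, -0.001, -0.001, -0.002],
[1, -0.0, 0.0001, 0.0144, -0.001, -0.001, -0.002],
[1, -0.0, 0.0001, 0.0144, -0.001, -0.001, -0.002],
```

arm_command([
  [[1, 0, 0, 0.012, 0, 0, 0], [1, 0, 0, 0.015, 0, 0, 0], [1, 0, 0, 0.015, 0, 0, 0], [1, 0, 0, 0.008, 0, 0, 0], [1, 0, 0, 0, 0, 0, 0]],
])

```text
time_s: 20.98
position: [0.5113, 0.2368, 0.1029]
tool_rot: [[-0.985, 0.171, -0.006], [0.171, 0.985, -0.003], [0.005, -0.004, -1.0]]
contact_force: [0.6, -0.4, -1.1]
finger_gap: 0.169
```

Run:
```python
from pl import *
st()
d=cap('scene','scene17'); crop(d,110,100,240,210,6,'s_17')
```

```text
t 20.98 p [0.5113 0.2368 0.1029] yaw 170.2 tilt 0.37 F [ 0.6 -0.4 -1.1] gap 0.169 q [ 0.32  0.27 -0.32  0.99 -0.    0.49]
```

View pics/s_17.png

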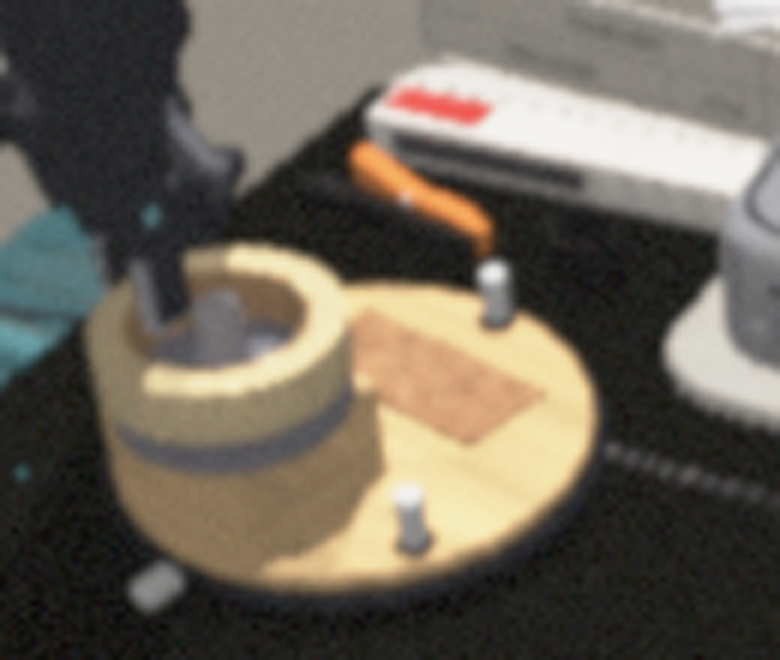

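arm_command([
  [[1, 0, 0, 0.003, -0.003, -0.005, 0], [1, 0, 0, 0.003, 0, 0, 0], [1, 0, 0, 0.002, 0, 0, 0], [1, 0, 0, 0, 0, 0, 0]],
])

```text
time_s: 21.52
position: [0.5128, 0.2373, 0.0964]
tool_rot: [[-0.985, 0.171, 0.004], [0.171, 0.985, 0.0], [-0.004, 0.001, -1.0]]
contact_force: [-0.4, 0.1, -0.7]
finger_gap: 0.166
```

Run:
```python
from pl import *
st()
```

```text
t 21.52 p [0.5128 0.2373 0.0964] yaw 170.2 tilt 0.21 F [-0.4  0.1 -0.7] gap 0.166 q [ 0.32  0.28 -0.33  0.96 -0.    0.49]
```

arm_command([
  [[1, 0, 0, 0.002, 0, 0, 0], [1, 0, 0, 0.002, 0, 0, 0]],
])

```text
time_s: 21.78
position: [0.5131, 0.2375, 0.0937]
tool_rot: [[-0.985, 0.171, 0.004], [0.171, 0.985, 0.0], [-0.004, 0.001, -1.0]]
contact_force: [-4.3, -0.9, 12.8]
finger_gap: 0.168
```

Run:
```python
from pl import *
st()
```

```text
t 21.77 p [0.5131 0.2375 0.0937] yaw 170.2 tilt 0.25 F [-4.3 -0.9 12.8] gap 0.168 q [ 0.32  0.28 -0.33  0.95 -0.    0.49]
```

arm_command([
  [[0.74, 0, 0, 0, 0, 0, 0], [0.74, 0, 0, 0, 0, 0, 0], [0.74, 0, 0, -0.002, 0, 0, 0]],
])

```text
time_s: 22.15
position: [0.5138, 0.2376, 0.0962]
tool_rot: [[-0.985, 0.17, 0.006], [0.171, 0.985, 0.001], [-0.006, 0.002, -1.0]]
contact_force: [-0.6, -1.1, -0.8]
finger_gap: 0.262
```

Run:
```python
from pl import *
st()
d=cap('scene','scene18'); crop(d,110,100,240,210,6,'s_18')
```

```text
t 22.15 p [0.5138 0.2376 0.0962] yaw 170.2 tilt 0.33 F [-0.6 -1.1 -0.8] gap 0.262 q [ 0.32  0.28 -0.33  0.96 -0.    0.49]
```

View pics/s_18.png

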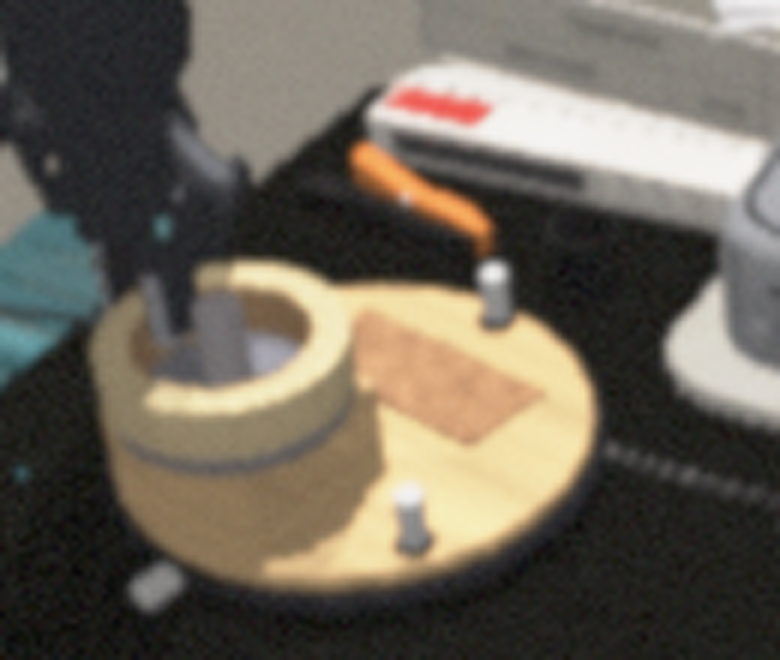

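Tape is released, flat on the flange. Rise and move clear.

arm_command([
  [[0.74, 0, 0, -0.015, 0, 0, 0], [0.74, 0, 0, -0.025, 0, 0, 0], [0.74, 0, 0, -0.035, 0, 0, 0], [0.74, 0, 0, -0.035, 0, 0, 0], [0.74, 0, 0.04, -0.01, 0, 0, 0], [0.74, 0, 0.05, 0, 0, 0, 0], [0.74, 0, 0.04, 0, 0, 0, 0], [0.74, 0, 0, 0, 0, 0, 0]],
])

```text
time_s: 23.2
position: [0.5383, 0.3696, 0.2304]
tool_rot: [[-0.985, 0.173, 0.015], [0.173, 0.985, 0.005], [-0.014, 0.008, -1.0]]
contact_force: [0.1, -0.7, -0.3]
finger_gap: 0.261
```

Run:
```python
from pl import *
st()
d=cap('scene','scene19'); crop(d,110,100,240,210,6,'s_19')
d=cap('top','top19'); crop(d,90,130,200,250,5,'t_19')
```

```text
t 23.2 p [0.5383 0.3696 0.2304] yaw 170.0 tilt 0.92 F [ 0.1 -0.7 -0.3] gap 0.261 q [ 0.5   0.32  0.02  1.26 -0.    0.68]
```

View pics/s_19.png

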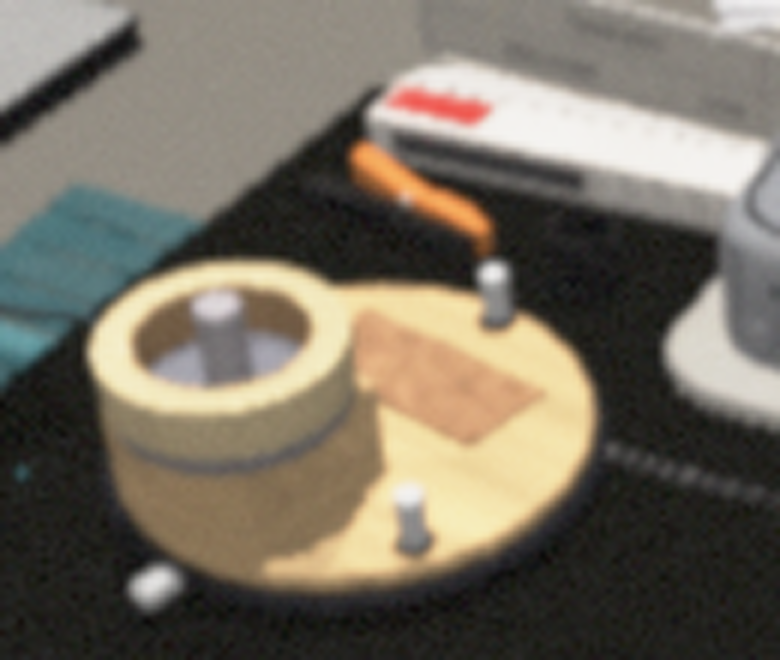

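View pics/t_19.png

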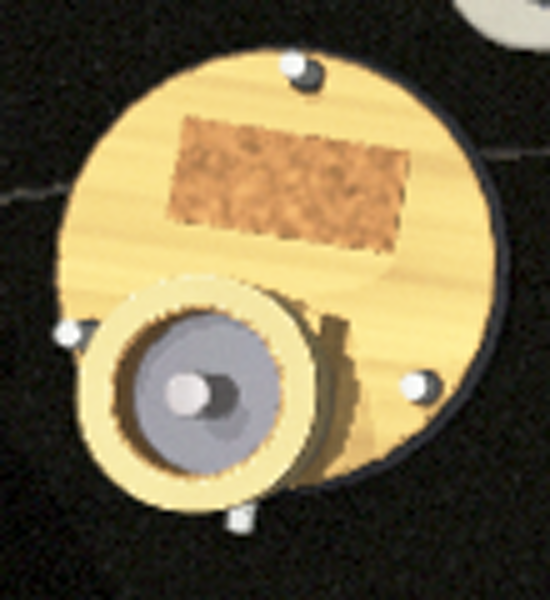

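View pics/scene19.png

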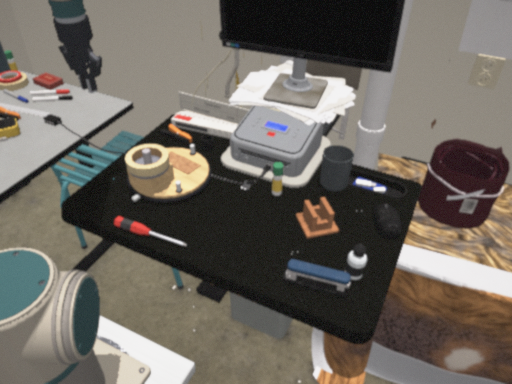

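arm_command([
  [[0.74, 0, 0, 0, 0, 0, 0], [0.74, 0, 0, 0, 0, 0, 0]],
])

```text
time_s: 23.55
position: [0.5374, 0.3652, 0.2304]
tool_rot: [[-0.984, 0.177, 0.013], [0.177, 0.984, 0.003], [-0.013, 0.005, -1.0]]
contact_force: [0.1, -0.9, -0.1]
finger_gap: 0.257
```

Run:
```python
from pl import *
st(); print(manip.job_done())
```

```text
t 23.55 p [0.5374 0.3652 0.2304] yaw 169.8 tilt 0.79 F [ 0.1 -0.9 -0.1] gap 0.257 q [ 0.5   0.31  0.02  1.26 -0.    0.68]
the job is handed in; nothing more can be done
None
```

The job is done and handed in at 23.6 s of the 72 s allowed; no verdict was reported.

- **Carousel:** I pushed it round by a thumb tab until the tower stood over the pointer. My image fit puts it within about 0.7° of the mark, and the tabs had not moved in the last picture.
- **Spindle:** I moved it from its stand to the tower. The hole's edge showed faintly in the top camera, about 6 mm off the bore's centre towards the pointer. I went straight there, and the foot dropped in without a search. It went down to the height of the flange resting on the tower top, with 17 N of contact force there.
- **Tape:** It went over the spindle's post and was released with about 13 N of contact force. It lies flat on the flange around the post.

The final pictures show the glue stick and ink bottle standing and the arm clear of everything. The two cameras disagreed by about 3 mm throughout. I used the top one, because it matched the arm's own position when I overlaid the gripped spindle. None of my checks failed.

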